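# Uncap the patio dispenser, set the pitcher under its spout and work the plunger

### The arm

A 7-joint arm with a two-finger parallel gripper is mounted at the origin on the work surface. World frame = base frame: x ahead of the robot, y to its left, z up, the work surface at z = 0. Lengths are in m, angles in rad, forces in N, time in s.
With the tool pointing down it reaches from about 0.35 to 0.9 m from the base axis. Payload 8.1 kg.
Tool frame: the origin (TCP) lies at the very end of the fingers, on their centre line; the grasp point (between the pads) lies 19 mm behind it; z points along the fingers, y is the direction in which the jaws open and shut (so a half turn about z gives the same grasp; the last joint's range is limited). The gripper opens to 92 mm and grips with 3 to 60 N. Pads are 19 mm wide; open, the fingers measure 130 mm over their backs; the gripper's body (75 mm by 190 mm) begins 47 mm behind the grasp point.
Start: joints at [-1.392, 0.434, 0.025, 1.573, -0.012, 1.134, -0.075], TCP at [0.174, 0.6, 0.227] pointing down, gripper open.
Joint ranges: [-2.62, 2.62], [-0.44, 2.09], [-1.27, 1.32], [0.08, 2.57], [-1.32, 4.46], [0.12, 2], [-2.74, 2.74]. Speed limits (rad/s): [2.22, 2.22, 3.01, 3.01, 3.14, 3.14, 3.14].

### API

Orientations are given as a rotation vector (axis times angle).
In Python, from cell import observe, get_image, sign_off gives the robot as it stands.
- The arm moves only by the tool arm_command, never from a script. Its argument "deltas" is a list of rows, each an object with "xyz": the shift along the tool's x, y, z in cm, a list of three; "turn": the turn about the tool's z in degrees; "jaw": the closure in counts, from 0 (fully open) to 255 (shut). A call has 1 to 5 rows; each row is the pose to reach, as a shift and turn from the pose measured when the call began, along the tool's axes at that moment; what a row does not reach only later rows make up. A row lasts 1/12 s, in which the tool goes at most 41.7 mm and 7.16 degrees, less where a joint would pass 70% of its speed; a pose out of reach is approached as far as the arm can. A call with a gripper value outside its range is refused whole. The fingers move at their own pace and stop on an object; "force" is the grip in N (left out, the last holds). Time passes only in rows, so rows that repeat a pose let the fingers close. It gives the time, the measured TCP pose, the force and the opening at its end, in the units of the state.
- observe(): the state, without advancing time (a new reading comes with each control period).
- get_image(name): name is "scene" or "top" or "wrist"; returns a dict with "frame" (400x640x3 uint8, red, green, blue), "depth" (400x640 float32, m along the optical axis (not along the pixel's ray), 0 where there is no reading), "camera_matrix" (3x3 intrinsics, pixels), "cam_to_world" (4x4, takes a point from camera to world coordinates). Camera axes: x right, y up, looking along -z (the intrinsics and any distortion apply to the point x, -y, -z); pixel columns grow to the right and rows downward; lengths in m; the calibration is good to about 2 mm. A picture is of the moment at which its call begins.
- sign_off(): hands the job in, once; it reports no verdict.
The state is a dict: "clock": time; "joints": joint angles; "dq": joint speeds; "joint_efforts": joint torques, N m; "position": TCP position; "ee_rot": TCP orientation; "force": force on the tool from outside, world axes, zero at the start; "ft_torque": the same for the moment, N m; "width": opening from 0.0 (shut) to 1.0 (fully open).
Only numpy, scipy, OpenCV 4.12 (cv2) and the standard library are available. Lean on these libraries where they do the work, as an engineer would, in place of code of your own. Each camera call takes 0.05 s, during which the arm holds its last target.

### The job

Take the loose steel cap off the dispenser with the spout and stand it, open end down, in the middle of the terracotta saucer, and stand the white pitcher upright on the coaster with the dispenser's spout over its mouth. Only when both are in place, press the dispenser's plunger right down to its stop for one dry stroke, hold it there for a moment and let it come fully back up. Do not tip the pitcher or the cap over on the way, and leave the saucer and the other things on the table where they are.

Things in the scene. Friction and masses are not known exactly. Their poses are not given: they have to be found in the camera images.
- dispenser: Fixed steel cylinder, the only one with a spout: 80 mm diameter, 120 mm tall to its flat shoulder, then a neck 38 mm wide, 10 mm tall, and the plunger. Origin: centre of its underside on the table, z up. A 10 mm thick spout sticks out along its -x, from the wall (x = -40 mm) to x = -75 mm, 101 to 117 mm above the table.
- spout_tip (a point): Mouth of the spout (its lowest point): in the dispenser's frame 70 mm along -x and 101 mm above the table. Axes as the dispenser's.
- plunger (a joint): Travel of the dispenser's spring plunger in m: 0 fully up, 0.022 fully down at its stop. The spring needs about 4 N to start and 10 N at the stop, and lifts the plunger back up by itself when let go.
- plunger_top (a point): Centre of the flat top of the plunger's black round head (40 mm diameter, 14 mm thick), 168 mm above the table when up and 146 mm at its stop; under the cap at the start. Moves with the plunger.
- cap: Loose steel cap, cylinder 62 mm diameter, 60 mm tall, open below (inside 55 mm wide, 55 deep), with a cedar knob on top (cylinder 24 mm diameter, 60 to 84 mm above the origin). About 120 g. Origin: centre of the open lower rim; z up to the knob. Starts on the dispenser's shoulder (rim 120 mm above the table) over the plunger, which reaches 48 mm up into it; it just lifts off.
- saucer: Loose terracotta plant saucer, 132 mm across the rim, 22 mm tall, base 112 mm across, flat inner floor about 100 mm across, 6 mm above its underside; 450 g. Origin: centre of its underside.
- pitcher: Loose white ceramic pitcher, 72 mm tall, 60 mm diameter (foot 48, mouth 52 inside), about 200 g. Origin: centre of its underside, z up. Handle along its +x: upright bar 12 mm thick (y), 14 mm wide, centred 50 mm from the axis, 18 to 66 mm up, on two arms 10 mm tall at 24 and 60 mm. On the coaster its rim is 23 mm below the spout, so it goes in from the side, not from above.
- coaster: Fixed hard silicone coaster, a disc 100 mm diameter and 6 mm thick, lying before the dispenser with its centre 92 mm along the dispenser's -x, under the spout. Origin: centre of its underside.
- tumbler: Bystander: loose glass tumbler, 68 mm diameter, 95 mm tall, about 115 mm to the dispenser's +y side. Origin: centre of its underside.
- tin: Bystander: loose closed aluminium can with a plain paper band, 68 mm diameter, 100 mm tall, about 115 mm to the dispenser's -y side. Origin: centre of its underside.
- pot: Bystander: loose small terracotta pot with a succulent, 72 mm diameter, about 85 mm tall. Origin: centre of its underside. (Not listed, fixed and out of the way: a 190 mm tall cedar bird feeder beyond y = -0.42 m, a 200 mm tall potted herb beyond y = 0.43 m, and a 152 mm tall steel canister without spout beyond x = 0.79 m.)
- jar: Bystander: loose closed jar with a steel lid, 68 mm diameter, 90 mm tall. Origin: centre of its underside.
- squeezer: Bystander: loose stainless citrus squeezer lying on the table near the robot, 205 mm long along its y (cup end to +y), 60 mm wide, up to 37 mm tall. Origin: on the table at its middle.
There are look-alikes about, which are no part of the job. Leave any purple look-alike of the cap alone.

How it is judged:
By the outcome, as a careful person would: the job done as asked, in the order asked, and still so for the second after the job is handed in, with the robot touching nothing.
It also fails if it takes over 64 s, if anything falls off the work surface, if the arm or the gripper's body presses on something with over 40 N, if the wrist force passes 120 N, or if a joint passes its speed limit or range.

## Working session

There is one attempt and no reset: what is moved stays moved. The work goes in short steps, Python scripts to look and compute and a tool call to move; the robot and the scene stay as the last step left them, time stands still between calls to the robot, and variables do not carry over. Pictures are saved under pics/ and viewed, and the job is handed in when it is done.

Besides the shell and the picture viewer there is one more tool, called by a JSON object that holds its "op" and its "data". arm_command: Moves the arm, as the interface text tells. Its arguments: {"type":"object","properties":{"deltas":{"type":"array","items":{"type":"object","properties":{"xyz":{"type":"array","items":{"type":"number"}},"turn":{"type":"number"},"jaw":{"type":"number"}}}},"force":{"type":"number"}},"required":["deltas"]}

```bash
mkdir -p pics; ls; cat > h.py <<'E'
import numpy as np,cv2
from cell import observe,get_image,sign_off
def grab(n,tag):
    im=get_image(n); cv2.imwrite(f'pics/{tag}.png',im['frame'][:,:,::-1]); np.savez(f'pics/{tag}.npz',**im); return im
def load(tag): return dict(np.load(f'pics/{tag}.npz'))
def pt(im,u,v,d=None):
    K=im['camera_matrix']; d=im['depth'][int(v),int(u)] if d is None else d
    x=(u-K[0,2])/K[0,0]*d; y=(v-K[1,2])/K[1,1]*d
    return (im['cam_to_world']@np.array([x,-y,-d,1]))[:3]
def cloud(im):
    K=im['camera_matrix']; d=im['depth']; v,u=np.mgrid[:400,:640]
    P=np.stack([(u-K[0,2])/K[0,0]*d,-(v-K[1,2])/K[1,1]*d,-d,np.ones_like(d)],-1)@im['cam_to_world'].T
    P=P[...,:3]; P[d==0]=np.nan; return P
def atz(im,u,v,z):
    a=pt(im,u,v,1.0); c=im['cam_to_world'][:3,3]; return c+(a-c)*(z-c[2])/(a[2]-c[2])
E
python3 - <<'E'
from h import *
for n in ('top','scene','wrist'):
    im=grab(n,n+'0'); print(n,im['camera_matrix'].round(1).tolist(),im['cam_to_world'].round(3).tolist())
o=observe(); print({k:np.round(v,3).tolist() for k,v in o.items()})
E
```

```text
pics
top [[506.6, 0.0, 313.4], [0.0, 506.6, 195.8], [0.0, 0.0, 1.0]] [[-0.018, 0.997, -0.069, 0.506], [-1.0, -0.019, -0.014, 0.006], [-0.015, 0.068, 0.998, 1.362], [0.0, 0.0, 0.0, 1.0]]
scene [[470.1, 0.0, 313.3], [0.0, 470.1, 207.2], [0.0, 0.0, 1.0]] [[0.22, -0.637, 0.739, 1.541], [0.976, 0.142, -0.168, -0.206], [0.002, 0.758, 0.653, 0.994], [0.0, 0.0, 0.0, 1.0]]
wrist [[317.4, 0.0, 324.7], [0.0, 317.4, 193.1], [0.0, 0.0, 1.0]] [[0.278, -0.916, -0.288, 0.097], [0.961, 0.265, 0.085, 0.622], [-0.001, -0.3, 0.954, 0.383], [0.0, 0.0, 0.0, 1.0]]
{'clock': 0.15, 'joints': [-1.392, 0.435, 0.025, 1.574, -0.012, 1.134, -0.075], 'dq': [0.001, -0.002, -0.001, -0.003, 0.001, 0.001, -0.001], 'joint_efforts': [0.002, -66.825, 0.986, -31.47, -0.061, 0.039, 0.0], 'position': [0.174, 0.6, 0.226], 'ee_rot': [-0.441, -3.11, 0.002], 'force': [0.53, -0.228, -0.293], 'ft_torque': [-0.033, 0.029, 0.023], 'width': 1.001}
```

View pics/top0.png

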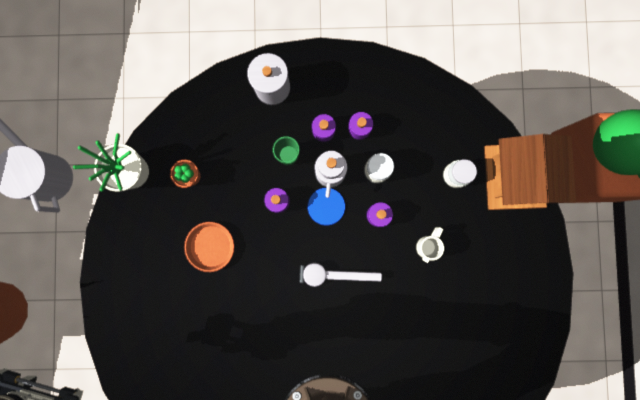

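View pics/scene0.png

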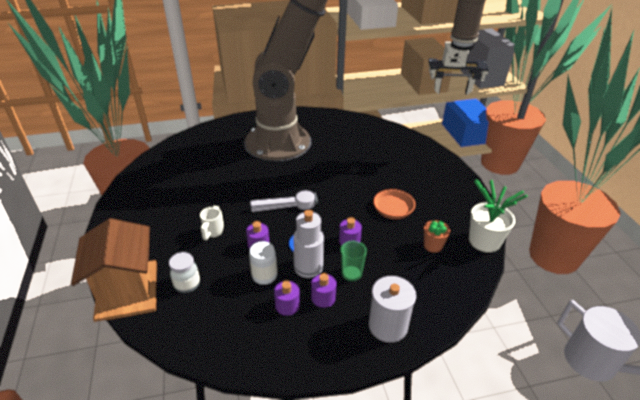

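The top view shows the capped dispenser at about (331,165), its spout pointing to (328,192), and the blue coaster at (326,207). The pitcher is at (430,247) with its handle toward (438,232), and the saucer is at (209,247). Purple look-alikes stand at (276,200), (379,215), (323,126) and (361,124).

```bash
python3 - <<'E'
from h import *
im=load('top0'); f=im['frame'][:,:,::-1]
a=cv2.resize(f[110:290,240:480],None,fx=3.3,fy=3.3,interpolation=cv2.INTER_CUBIC); cv2.imwrite('pics/c1.png',a)
P=cloud(im)
def circ(name,lo,hi,c,r=0.08):
    m=(P[...,2]>lo)&(P[...,2]<hi)&(np.hypot(P[...,0]-c[0],P[...,1]-c[1])<r)
    q=P[m]
    if len(q)<3: print(name,'few'); return
    (x,y),rad=cv2.minEnclosingCircle(q[:,:2].astype(np.float32))
    print(name,len(q),np.round([x,y,rad*1000],4),'mean',q.mean(0).round(4),'zmax',q[:,2].max().round(4))
for n,u,v in [('disp',331,165),('saucer',209,247),('pitch',430,247),('coaster',326,207),('tumb',286,150),('tin',379,167),('pot',184,173),('jar',460,173),('p1',276,200),('p2',379,215),('p3',323,126),('p4',361,124),('sq',314,275),('sq2',380,277)]:
    print(n,pt(im,u,v).round(4))
c=pt(im,331,163)
circ('knob',.195,.215,c); circ('captop',.17,.19,c)
circ('sau rim',.012,.03,pt(im,209,247),.09); circ('pit rim',.06,.08,pt(im,430,247),.07); circ('coaster',.003,.012,pt(im,326,207),.06)
E
```

```text
disp [ 0.6557 -0.0198  0.2049]
saucer [0.4675 0.3069 0.0031]
pitch [ 0.457  -0.2825  0.0054]
coaster [ 0.5688 -0.0085  0.0014]
tumb [0.7253 0.0967 0.0029]
tin [ 0.662  -0.1422  0.0988]
pot [0.6622 0.3604 0.0531]
jar [ 0.6441 -0.3468  0.0871]
p1 [0.5855 0.1189 0.0787]
p2 [ 0.5424 -0.1411  0.0793]
p3 [ 0.7719 -0.0042  0.0846]
p4 [ 0.7749 -0.1011  0.0844]
sq [0.3911 0.0266 0.0353]
sq2 [ 0.3825 -0.145   0.0296]
knob 85 [ 0.6635 -0.0201 11.986 ] mean [ 0.6632 -0.0205  0.2037] zmax 0.2088
captop 453 [ 6.63400e-01 -2.08000e-02  3.11435e+01] mean [ 0.6624 -0.0202  0.1801] zmax 0.1899
sau rim 528 [ 0.4705  0.3032 65.5379] mean [0.4688 0.3098 0.0191] zmax 0.0298
pit rim 221 [ 0.4677 -0.277  46.7218] mean [ 0.4648 -0.2757  0.0691] zmax 0.0783
coaster 989 [ 5.68600e-01 -8.60000e-03  5.97645e+01] mean [ 0.5696 -0.0082  0.0065] zmax 0.012
```

View pics/c1.png

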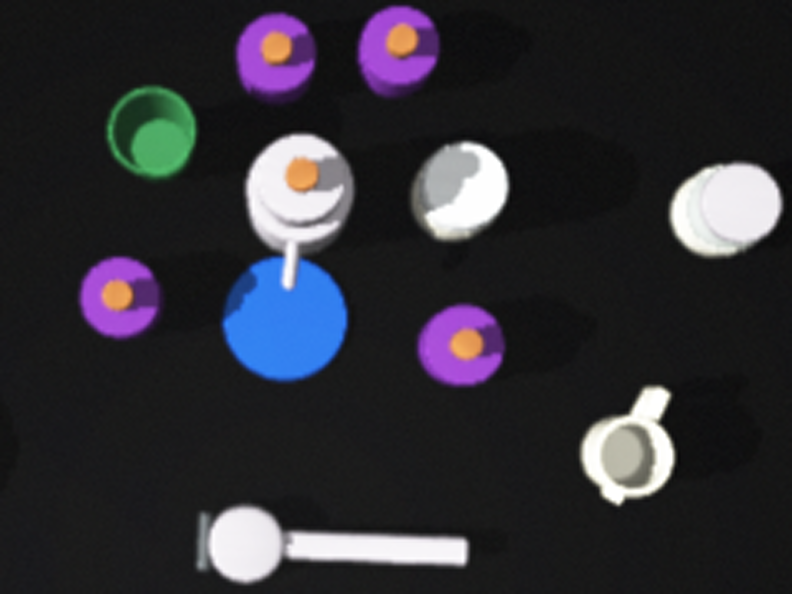

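```bash
python3 - <<'E'
from h import *
im=load('top0'); f=im['frame'].astype(int); R,G,B=f[...,0],f[...,1],f[...,2]
def mk(m,z,u0,u1,v0,v1):
    M=np.zeros_like(m); M[v0:v1,u0:u1]=m[v0:v1,u0:u1]
    v,u=np.nonzero(M); q=np.array([atz(im,a,b,z) for a,b in zip(u,v)])[:,:2]
    return q
q=mk((B>150)&(R<90),.006,290,360,180,240); print('coaster',cv2.minEnclosingCircle(q.astype(np.float32)))
q=mk((R>150)&(B<120),.022,170,250,210,285); print('saucer',cv2.minEnclosingCircle(q.astype(np.float32)), (q.max(0)+q.min(0))/2,q.max(0)-q.min(0))
q=mk((R>170)&(B<110),.204,318,345,150,175); print('knob',cv2.minEnclosingCircle(q.astype(np.float32)))
w=lambda u,v,z:atz(im,240+u/3.3-.35,110+v/3.3-.35,z).round(4)
print('pit axis',w(634,452,.072),'handle mid out',w(657,396,.066),'lip',w(613,500,.072))
print('rim L R', w(587,452,.072),w(675,460,.072))
P=cloud(im)
b=f[200:280,400:460]; 
m=(P[...,2]>.05)&(P[...,2]<.09)&(np.hypot(P[...,0]-.465,P[...,1]+.278)<.08); q=P[m]
for r in q[np.argsort(q[:,0])[::6]]: print(r.round(3),end=' ')
# inner mouth
g=(R+G+B)/3
c=cv2.resize(im['frame'][215:275,400:460,::-1],None,fx=10,fy=10,interpolation=cv2.INTER_CUBIC); cv2.imwrite('pics/c2.png',c)
s=load('scene0'); c=cv2.resize(s['frame'][180:260,180:340,::-1],None,fx=5,fy=5,interpolation=cv2.INTER_CUBIC); cv2.imwrite('pics/c3.png',c)
E
```

```text
coaster ((0.5711499452590942, -0.008091675117611885), 0.04997449368238449)
saucer ((0.46930965781211853, 0.30348995327949524), 0.06569619476795197) [0.46956875 0.30276914] [0.12925783 0.12728614]
knob ((0.6616506576538086, -0.020088881254196167), 0.010844802483916283)
pit axis [ 0.4603 -0.2728  0.072 ] handle mid out [ 0.5027 -0.2933  0.066 ] lip [ 0.424  -0.2556  0.072 ]
rim L R [ 0.4609 -0.237   0.072 ] [ 0.4536 -0.3039  0.072 ]
[ 0.424 -0.263  0.068] [ 0.429 -0.278  0.071] [ 0.429 -0.26   0.071] [ 0.431 -0.285  0.071] [ 0.432 -0.253  0.067] [ 0.432 -0.259  0.074] [ 0.434 -0.286  0.069] [ 0.434 -0.262  0.073] [ 0.436 -0.286  0.068] [ 0.437 -0.255  0.073] [ 0.44  -0.253  0.072] [ 0.441 -0.293  0.073] [ 0.444 -0.297  0.078] [ 0.446 -0.294  0.059] [ 0.448 -0.296  0.059] [ 0.451 -0.298  0.053] [ 0.452 -0.246  0.068] [ 0.455 -0.246  0.072] [ 0.457 -0.246  0.071] [ 0.459 -0.243  0.061] [ 0.461 -0.301  0.072] [ 0.464 -0.301  0.073] [ 0.466 -0.299  0.071] [ 0.469 -0.298  0.076] [ 0.471 -0.299  0.073] [ 0.474 -0.294  0.051] [ 0.475 -0.249  0.073] [ 0.477 -0.253  0.074] [ 0.479 -0.289  0.071] [ 0.482 -0.288  0.067] [ 0.482 -0.26   0.069] [ 0.484 -0.283  0.076] [ 0.485 -0.269  0.074] [ 0.487 -0.292  0.059] [ 0.487 -0.278  0.077] [ 0.487 -0.267  0.071] [ 0.492 -0.296  0.064] [ 0.494 -0.297  0.062] [ 0.497 -0.297  0.062] [ 0.499 -0.294  0.064] [ 0.502 -0.297  0.064] [ 0.504 -0.297  0.065] [ 0.507 -0.297  0.063] [ 0.509 -0.295  0.052]
```

View pics/c2.png

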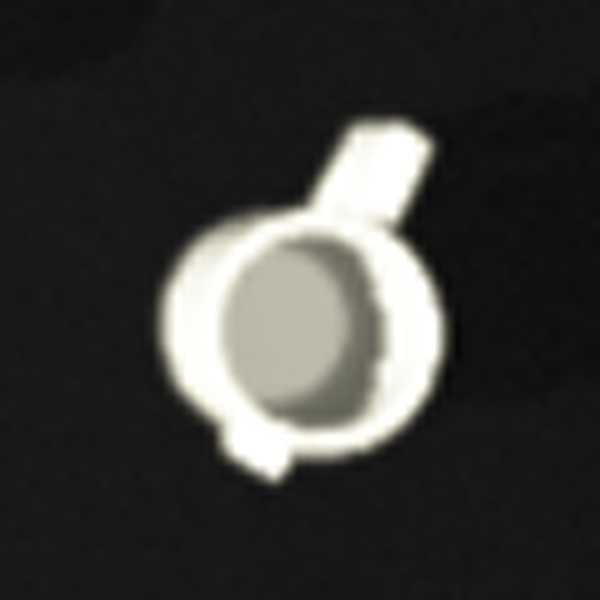

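View pics/c3.png

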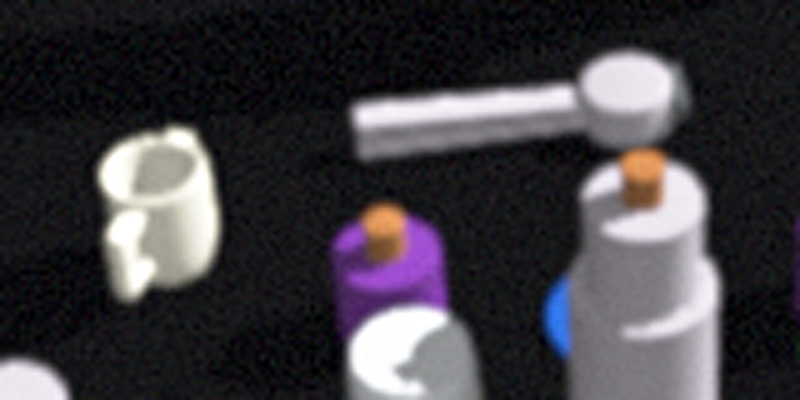

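```bash
cat >> h.py <<'E'
from scipy.spatial.transform import Rotation as Ro
def plan(t,psi=None):
    o=observe(); R=Ro.from_rotvec(o['ee_rot']).as_matrix(); p=np.array(o['position'])
    cur=np.degrees(np.arctan2(R[1,0],R[0,0]))
    s='' if psi is None else f' turn {-(psi-cur):.1f}'
    print('clock %.2f'%o['clock'],'pos',p.round(4),'psi %.1f'%cur,'F',np.round(o['force'],1),'w %.3f'%o['width'],'j7 %.2f'%o['joints'][6],'-> cm',(R.T@(np.array(t)-p)*100).round(2),s)
E
python3 - <<'E'
from h import *
im=load('top0')
w=lambda u,v,z:atz(im,400+u/10-.45,215+v/10-.45,z)
a=w(323,331,.072);h=w(395,130,.066);l=w(262,462,.072)
print(a,h,l,np.degrees(np.arctan2(*(h-a)[1::-1])),np.linalg.norm((h-a)[:2]),np.degrees(np.arctan2(*(h-l)[1::-1])))
plan([.6627,-.0203,.24])
E
```

```text
[ 0.45766026 -0.27293505  0.072     ] [ 0.50797883 -0.29423272  0.066     ] [ 0.42506764 -0.25647575  0.072     ] -22.94083800385057 0.05464017950090686 -24.48406608413532
clock 0.15 pos [0.1737 0.6    0.2261] psi 163.9 F [ 0.5 -0.2 -0.3] w 1.001 j7 -0.08 -> cm [-64.22 -45.98  -1.32]
```

{"op": "arm_command", "data": {"deltas": [{"xyz": [-3, -2, -0.3], "jaw": 0}, {"xyz": [-6, -4.3, -0.6], "jaw": 0}, {"xyz": [-9, -6.5, -0.8], "jaw": 0}, {"xyz": [-12, -8.6, -1], "jaw": 0}, {"xyz": [-15, -10.7, -1.3], "jaw": 0}], "force": 30}}

```text
schema error: expected keys xyz, turn, jaw
```

{"op": "arm_command", "data": {"deltas": [{"xyz": [-3.2, -2.3, 0]}, {"xyz": [-6.4, -4.6, 0]}, {"xyz": [-9.6, -6.9, 0]}, {"xyz": [-12.8, -9.2, 0]}, {"xyz": [-16, -11.5, 0]}]}}

```text
schema error: expected keys xyz, turn, jaw
```

{"op": "arm_command", "data": {"deltas": [{"xyz": [-3.2, -2.3, 0]}, {"xyz": [-6.4, -4.6, 0]}, {"xyz": [-9.6, -6.9, 0]}, {"xyz": [-12.8, -9.2, 0]}, {"xyz": [-16, -11.5, 0]}]}}

```text
schema error: expected keys xyz, turn, jaw
```

```bash
python3 -c "
from h import *
plan([.6627,-.0203,.24])"
```

```text
clock 0.15 pos [0.1737 0.6    0.2261] psi 163.9 F [ 0.5 -0.2 -0.3] w 1.001 j7 -0.08 -> cm [-64.22 -45.98  -1.32]
```

{"op": "arm_command", "data": {"deltas": [{"xyz": [-3, -2, -0.3], "turn": 0, "jaw": 0}, {"xyz": [-6, -4.3, -0.6], "turn": 0, "jaw": 0}, {"xyz": [-9, -6.5, -0.8], "turn": 0, "jaw": 0}, {"xyz": [-12, -8.6, -1], "turn": 0, "jaw": 0}, {"xyz": [-15, -10.7, -1.3], "turn": 0, "jaw": 0}], "force": 30}}

```text
clock: 0.57
position: [0.2888, 0.4537, 0.239]
ee_rot: [-0.441, -3.11, 0.003]
force: [0.9, 0.4, -0.0]
width: 0.999
```

{"op": "arm_command", "data": {"deltas": [{"xyz": [-3.2, -2.3, 0], "turn": 0, "jaw": 0}, {"xyz": [-6.4, -4.6, 0], "turn": 0, "jaw": 0}, {"xyz": [-9.6, -6.9, 0], "turn": 0, "jaw": 0}, {"xyz": [-12.8, -9.2, 0], "turn": 0, "jaw": 0}, {"xyz": [-16, -11.5, 0], "turn": 0, "jaw": 0}]}}

```text
clock: 0.98
position: [0.4112, 0.297, 0.2393]
ee_rot: [-0.441, -3.11, 0.003]
force: [1.1, 0.0, -0.4]
width: 0.998
```

{"op": "arm_command", "data": {"deltas": [{"xyz": [-3.2, -2.3, 0], "turn": 0, "jaw": 0}, {"xyz": [-6.4, -4.6, 0], "turn": 0, "jaw": 0}, {"xyz": [-9.6, -6.9, 0], "turn": 0, "jaw": 0}, {"xyz": [-12.8, -9.2, 0], "turn": 0, "jaw": 0}, {"xyz": [-16, -11.5, 0], "turn": 0, "jaw": 0}]}}

```text
clock: 1.4
position: [0.5337, 0.1403, 0.2395]
ee_rot: [-0.44, -3.11, 0.003]
force: [0.8, 0.9, -0.1]
width: 0.997
```

```bash
python3 -c "
from h import *
plan([.6627,-.0203,.24])"
```

```text
clock 1.40 pos [0.5337 0.1403 0.2395] psi 163.9 F [ 0.8  0.9 -0.1] w 0.997 j7 1.03 -> cm [-16.85 -11.85  -0.04]
```

{"op": "arm_command", "data": {"deltas": [{"xyz": [-4, -2.8, 0], "turn": 0, "jaw": 0}, {"xyz": [-8, -5.6, 0], "turn": 0, "jaw": 0}, {"xyz": [-12, -8.4, 0], "turn": 0, "jaw": 0}, {"xyz": [-15.5, -10.8, 0], "turn": 0, "jaw": 0}, {"xyz": [-16.85, -11.85, 0], "turn": 0, "jaw": 0}]}}

```text
clock: 1.82
position: [0.6636, -0.0219, 0.2393]
ee_rot: [-0.44, -3.11, 0.002]
force: [0.1, 0.6, -0.2]
width: 0.999
```

```bash
python3 -c "
from h import *
plan([.6627,-.0203,.182])
grab('wrist','w1');grab('scene','s1')"
```

```text
clock 1.82 pos [ 0.6636 -0.0219  0.2393] psi 163.9 F [ 0.1  0.6 -0.2] w 0.999 j7 1.38 -> cm [0.13 0.14 5.73]
```

View pics/w1.png

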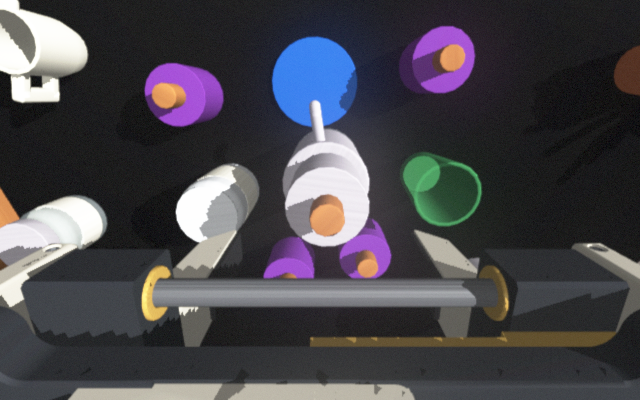

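View pics/s1.png

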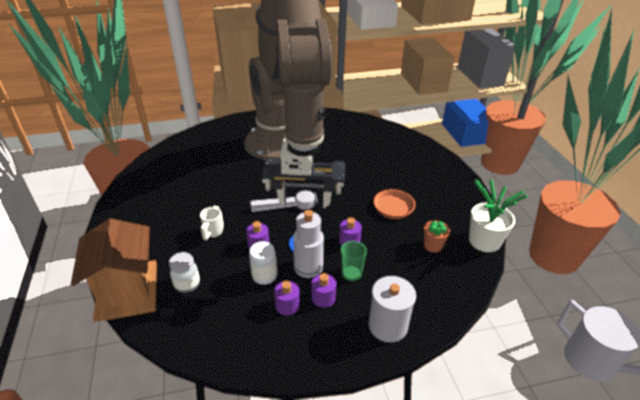

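The wrist view has the knob at about (327,214), midway between the fingers at 210 and 445.

```bash
python3 -c "
from h import *
im=load('w1'); print(pt(im,327,208),atz(im,327,207,.204))
f=im['frame'].astype(int); m=(f[...,0]>150)&(f[...,2]<110); m[:190]=0;m[245:]=0;m[:,:300]=0;m[:,355:]=0
P=cloud(im); q=P[m&(P[...,2]>.199)]; print(q.mean(0), cv2.minEnclosingCircle(q[:,:2].astype(np.float32)))
"
```

```text
[ 0.65518113 -0.01843665  0.20272569] [ 0.65407308 -0.01812715  0.204     ]
[ 0.66472017 -0.02320878  0.20248264] ((0.6628772616386414, -0.021359466016292572), 0.011538458988070488)
```

{"op": "arm_command", "data": {"deltas": [{"xyz": [0.1, 0.1, 2], "turn": 0, "jaw": 0}, {"xyz": [0.1, 0.1, 4], "turn": 0, "jaw": 0}, {"xyz": [0.1, 0.1, 5.3], "turn": 0, "jaw": 0}, {"xyz": [0.1, 0.1, 5.5], "turn": 0, "jaw": 0}, {"xyz": [0.1, 0.1, 5.5], "turn": 0, "jaw": 0}]}}

```text
clock: 2.33
position: [0.6634, -0.0277, 0.1829]
ee_rot: [-0.454, -3.107, 0.011]
force: [0.1, -0.0, 0.0]
width: 1.0
```

{"op": "arm_command", "data": {"deltas": [{"xyz": [0, 0, 0], "turn": 0, "jaw": 0}]}}

```text
clock: 2.42
position: [0.6637, -0.0275, 0.1837]
ee_rot: [-0.453, -3.108, 0.011]
force: [0.5, -0.7, -0.2]
width: 1.0
```

```bash
python3 -c "
from h import *
plan([.6627,-.0209,.182],163.9); o=observe(); print(np.round(o['joints'],3),np.round(o['dq'],3))"
```

```text
clock 2.42 pos [ 0.6637 -0.0275  0.1837] psi 163.4 F [ 0.5 -0.7 -0.2] w 1.000 j7 1.39 -> cm [0.29 0.6  0.17]  turn -0.5
[-0.247  0.543  0.32   1.539 -0.177  1.09   1.393] [-0.006  0.003 -0.     0.001 -0.002  0.007 -0.   ]
```

{"op": "arm_command", "data": {"deltas": [{"xyz": [0.3, 0.6, 0.1], "turn": 0, "jaw": 0}, {"xyz": [0.3, 0.6, 0.1], "turn": 0, "jaw": 0}, {"xyz": [0.3, 0.6, 0.1], "turn": 0, "jaw": 0}]}}

```text
clock: 2.67
position: [0.663, -0.0198, 0.1835]
ee_rot: [0.451, 3.108, -0.009]
force: [0.5, -0.3, -0.5]
width: 1.001
```

```bash
python3 -c "
from h import *
plan([.6627,-.0209,.182],163.9); o=observe(); print(np.round(o['joints'],3),np.round(o['dq'],3)); grab('wrist','w2');grab('scene','s2')
"
```

```text
clock 2.67 pos [ 0.663  -0.0198  0.1835] psi 163.5 F [ 0.5 -0.3 -0.5] w 1.001 j7 1.38 -> cm [-0.01 -0.11  0.15]  turn -0.4
[-0.258  0.541  0.318  1.543 -0.176  1.087  1.382] [ 0.009  0.004  0.008  0.002  0.004 -0.     0.006]
```

View pics/w2.png

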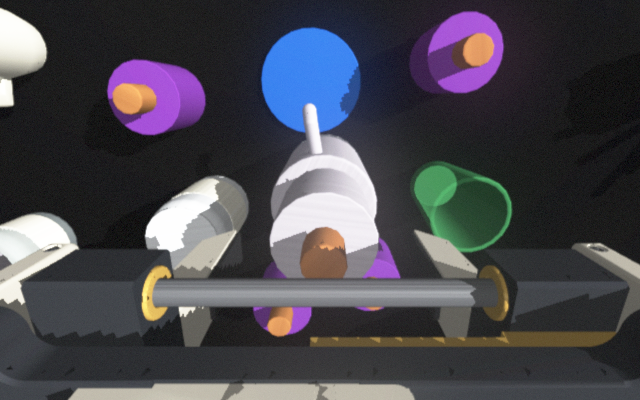

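The knob at about (325,255) sits between the fingers, so I'll close on it.

{"op": "arm_command", "data": {"deltas": [{"xyz": [0, 0, 0.1], "turn": 0, "jaw": 120}, {"xyz": [0, 0, 0.1], "turn": 0, "jaw": 170}, {"xyz": [0, 0, 0.1], "turn": 0, "jaw": 230}, {"xyz": [0, 0, 0.1], "turn": 0, "jaw": 255}, {"xyz": [0, 0, 0.1], "turn": 0, "jaw": 255}], "force": 30}}

```text
clock: 3.18
position: [0.6628, -0.0208, 0.1822]
ee_rot: [0.453, 3.108, -0.011]
force: [0.4, -0.4, 1.0]
width: 0.686
```

{"op": "arm_command", "data": {"deltas": [{"xyz": [0, 0, 0], "turn": 0, "jaw": 255}, {"xyz": [0, 0, 0], "turn": 0, "jaw": 255}, {"xyz": [0, 0, 0], "turn": 0, "jaw": 255}, {"xyz": [0, 0, 0], "turn": 0, "jaw": 255}, {"xyz": [0, 0, 0], "turn": 0, "jaw": 255}]}}

```text
clock: 3.6
position: [0.6628, -0.0208, 0.1822]
ee_rot: [0.453, 3.108, -0.011]
force: [-0.5, 0.1, 0.5]
width: 0.325
```

{"op": "arm_command", "data": {"deltas": [{"xyz": [0, 0, 0], "turn": 0, "jaw": 255}, {"xyz": [0, 0, 0], "turn": 0, "jaw": 255}, {"xyz": [0, 0, 0], "turn": 0, "jaw": 255}]}}

```text
clock: 3.85
position: [0.6627, -0.0208, 0.1822]
ee_rot: [0.453, 3.109, -0.011]
force: [-0.1, 0.2, -0.2]
width: 0.254
```

{"op": "arm_command", "data": {"deltas": [{"xyz": [0, 0, -1], "turn": 0, "jaw": 255}, {"xyz": [0, 0, -2.5], "turn": 0, "jaw": 255}, {"xyz": [0, 0, -4.5], "turn": 0, "jaw": 255}, {"xyz": [0, 0, -6.5], "turn": 0, "jaw": 255}, {"xyz": [0, 0, -7.5], "turn": 0, "jaw": 255}]}}

```text
clock: 4.27
position: [0.6638, -0.0205, 0.2604]
ee_rot: [0.453, 3.105, -0.01]
force: [0.5, 0.8, -0.2]
width: 0.254
```

```bash
python3 -c "
from h import *
plan([.4693,.3030,.257],163.9);grab('scene','s3')
"
```

```text
clock 4.27 pos [ 0.6638 -0.0205  0.2604] psi 163.4 F [ 0.5  0.8 -0.2] w 0.254 j7 1.37 -> cm [27.87 25.45  0.07]  turn -0.5
```

View pics/s3.png

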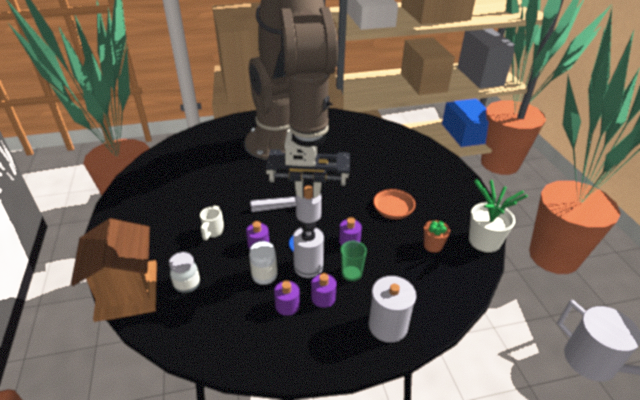

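The cap hangs at about (308,205), clear of the black plunger at (308,235). Next I carry it to the saucer.

{"op": "arm_command", "data": {"deltas": [{"xyz": [1.2, 1, 0], "turn": 0, "jaw": 255}, {"xyz": [3.5, 3.2, 0], "turn": 0, "jaw": 255}, {"xyz": [6, 5.5, 0], "turn": 0, "jaw": 255}, {"xyz": [8.5, 7.8, 0], "turn": 0, "jaw": 255}, {"xyz": [11, 10, 0], "turn": 0, "jaw": 255}]}}

```text
clock: 4.73
position: [0.5856, 0.1086, 0.2593]
ee_rot: [0.452, 3.105, -0.009]
force: [-0.2, -0.1, -0.4]
width: 0.25
```

{"op": "arm_command", "data": {"deltas": [{"xyz": [2.5, 2.3, 0], "turn": 0, "jaw": 255}, {"xyz": [5, 4.6, 0], "turn": 0, "jaw": 255}, {"xyz": [7.5, 6.9, 0], "turn": 0, "jaw": 255}, {"xyz": [9.5, 8.7, 0], "turn": 0, "jaw": 255}, {"xyz": [11, 10, 0], "turn": 0, "jaw": 255}]}}

```text
clock: 5.15
position: [0.5057, 0.239, 0.2574]
ee_rot: [0.446, 3.108, -0.009]
force: [-1.0, -0.1, -1.6]
width: 0.25
```

```bash
python3 -c "
from h import *
plan([.4693,.3030,.12],163.9)
"
```

```text
clock 5.15 pos [0.5057 0.239  0.2574] psi 163.7 F [-1.  -0.1 -1.6] w 0.250 j7 0.83 -> cm [ 5.33  5.19 13.69]  turn -0.2
```

{"op": "arm_command", "data": {"deltas": [{"xyz": [1.7, 1.7, 0.5], "turn": 0, "jaw": 255}, {"xyz": [3.5, 3.4, 1], "turn": 0, "jaw": 255}, {"xyz": [4.7, 4.6, 2], "turn": 0, "jaw": 255}, {"xyz": [5.3, 5.2, 4], "turn": 0, "jaw": 255}, {"xyz": [5.3, 5.2, 6.5], "turn": 0, "jaw": 255}]}}

```text
clock: 5.57
position: [0.4675, 0.307, 0.1917]
ee_rot: [0.439, 3.109, -0.005]
force: [-0.3, -1.1, -1.1]
width: 0.251
```

{"op": "arm_command", "data": {"deltas": [{"xyz": [0, 0, 2.5], "turn": 0, "jaw": 255}, {"xyz": [0, 0, 5], "turn": 0, "jaw": 255}, {"xyz": [0, 0, 6.8], "turn": 0, "jaw": 255}, {"xyz": [0, 0, 7], "turn": 0, "jaw": 255}, {"xyz": [0, 0, 7], "turn": 0, "jaw": 255}]}}

```text
clock: 5.98
position: [0.4663, 0.3063, 0.1205]
ee_rot: [-0.439, -3.111, 0.008]
force: [-0.8, -0.8, 0.3]
width: 0.253
```

```bash
python3 -c "
from h import *
plan([.4693,.3030,.068],163.9)
im=grab('wrist','w4');grab('top','t4')
"
```

```text
clock 5.98 pos [0.4663 0.3063 0.1205] psi 163.9 F [-0.8 -0.8  0.3] w 0.253 j7 0.71 -> cm [-0.38 -0.2   5.25]  turn 0.0
```

View pics/w4.png

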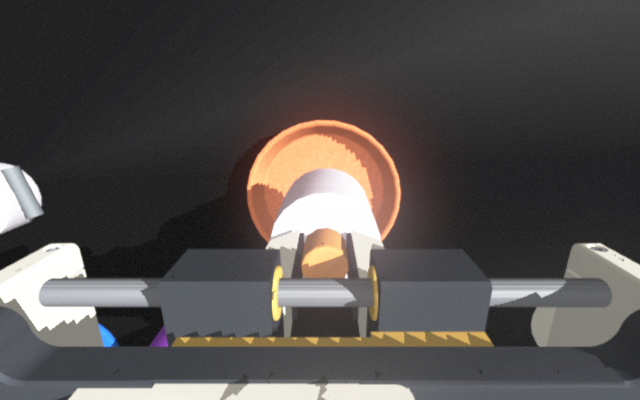

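View pics/t4.png

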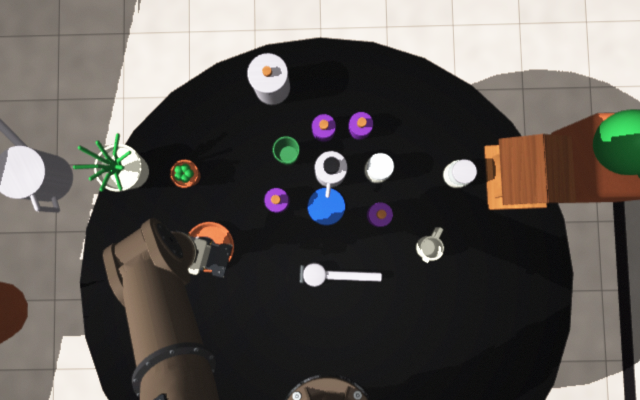

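```bash
python3 -c "
from h import *
im=load('w4'); a=[atz(im,u,v,.022)[:2] for u,v in((248,190),(401,190),(324,121))]; print(a)
x=np.array(a); A=np.c_[2*x,np.ones(3)]; s=np.linalg.solve(A,(x**2).sum(1)); print(s[:2],np.sqrt(s[2]+s[0]**2+s[1]**2))
"
```

```text
[array([0.44605276, 0.24405014]), array([0.48136946, 0.36761356]), array([0.40913112, 0.32121391])]
[0.4714533  0.30361899] 0.06475828236034523
```

{"op": "arm_command", "data": {"deltas": [{"xyz": [-0.2, -0.1, 1.5], "turn": 0, "jaw": 255}, {"xyz": [-0.35, -0.2, 3], "turn": 0, "jaw": 255}, {"xyz": [-0.35, -0.2, 4], "turn": 0, "jaw": 255}, {"xyz": [-0.35, -0.2, 4.6], "turn": 0, "jaw": 255}, {"xyz": [-0.35, -0.2, 4.6], "turn": 0, "jaw": 255}]}}

```text
clock: 6.5
position: [0.4704, 0.304, 0.0761]
ee_rot: [0.439, 3.109, -0.005]
force: [-0.9, -0.4, 0.2]
width: 0.257
```

```bash
python3 -c "
from h import *
plan([.4693,.3030,.068],163.9)
"
```

```text
clock 6.50 pos [0.4704 0.304  0.0761] psi 163.9 F [-0.9 -0.4  0.2] w 0.257 j7 0.74 -> cm [ 0.08 -0.13  0.81]  turn 0.0
```

{"op": "arm_command", "data": {"deltas": [{"xyz": [0, 0, 0.3], "turn": 0, "jaw": 255}, {"xyz": [0, 0, 0.55], "turn": 0, "jaw": 255}, {"xyz": [0, 0, 0.7], "turn": 0, "jaw": 255}, {"xyz": [0, 0, 0.75], "turn": 0, "jaw": 255}]}}

```text
clock: 6.83
position: [0.4705, 0.3041, 0.0687]
ee_rot: [0.439, 3.109, -0.004]
force: [0.6, -0.1, -0.8]
width: 0.255
```

```bash
python3 -c "
from h import *
plan([.47,.3035,.068],163.9)
grab('scene','s5')
cv2.imwrite('pics/s5c.png',cv2.resize(load('s5')['frame'][150:250,320:480,::-1],None,fx=5,fy=5,interpolation=cv2.INTER_CUBIC))
"
```

```text
clock 6.83 pos [0.4705 0.3041 0.0687] psi 163.9 F [ 0.6 -0.1 -0.8] w 0.255 j7 0.74 -> cm [ 0.03 -0.07  0.07]  turn 0.0
```

View pics/s5c.png

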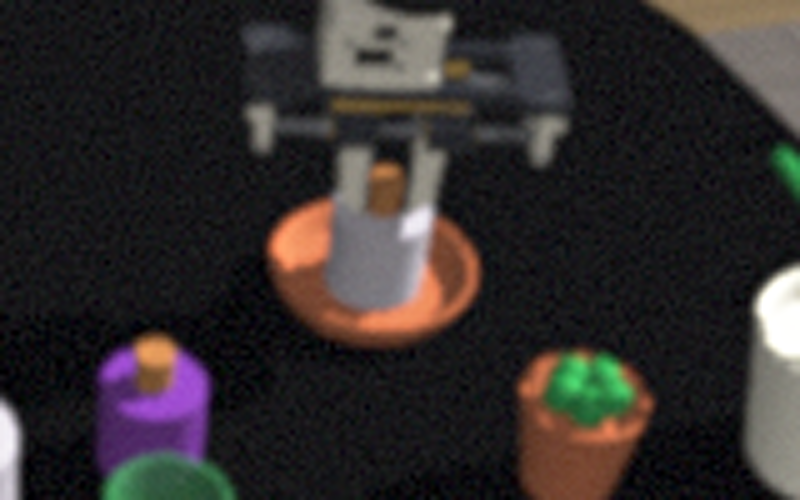

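The cap is upright over the saucer floor, its base in the crop at about (372,300). I'll make contact and release.

{"op": "arm_command", "data": {"deltas": [{"xyz": [0, 0, 0.1], "turn": 0, "jaw": 255}, {"xyz": [0, 0, 0.2], "turn": 0, "jaw": 255}]}}

```text
clock: 7.05
position: [0.471, 0.3045, 0.0679]
ee_rot: [0.439, 3.108, -0.003]
force: [-6.6, -2.2, 24.8]
width: 0.255
```

{"op": "arm_command", "data": {"deltas": [{"xyz": [0, 0, 0], "turn": 0, "jaw": 180}, {"xyz": [0, 0, 0], "turn": 0, "jaw": 150}, {"xyz": [0, 0, 0], "turn": 0, "jaw": 100}, {"xyz": [0, 0, 0], "turn": 0, "jaw": 60}, {"xyz": [0, 0, 0], "turn": 0, "jaw": 60}]}}

```text
clock: 7.47
position: [0.4709, 0.3045, 0.0678]
ee_rot: [0.439, 3.108, -0.003]
force: [0.2, 0.3, 0.3]
width: 0.535
```

{"op": "arm_command", "data": {"deltas": [{"xyz": [0, 0, -1], "turn": 0, "jaw": 60}, {"xyz": [0, 0, -3], "turn": 0, "jaw": 60}, {"xyz": [0, 0, -6], "turn": 0, "jaw": 60}, {"xyz": [0, 0, -9.5], "turn": 0, "jaw": 60}, {"xyz": [0, 0, -13], "turn": 0, "jaw": 60}]}}

```text
clock: 7.88
position: [0.4701, 0.3043, 0.1996]
ee_rot: [0.439, 3.108, -0.004]
force: [1.5, 1.9, 0.2]
width: 0.757
```

```bash
python3 -c "
from h import *
plan([.505,-.2925,.2],-23)
im=grab('wrist','w6')
"
```

```text
clock 7.88 pos [0.4701 0.3043 0.1996] psi 163.9 F [1.5 1.9 0.2] w 0.757 j7 0.70 -> cm [-19.88 -56.38   0.13]  turn 186.9
```

View pics/w6.png

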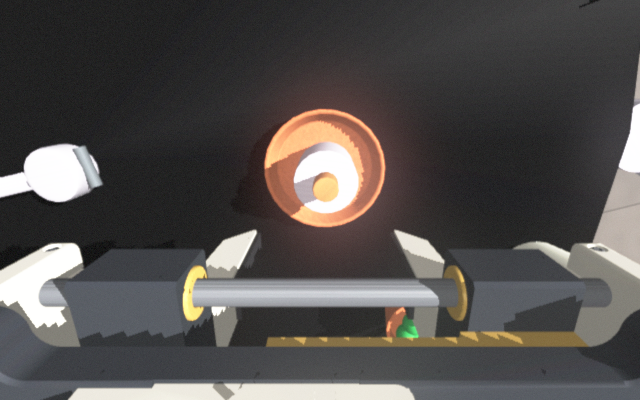

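The cap stands in the saucer, seen at about (325,185). Next I go to the pitcher.

{"op": "arm_command", "data": {"deltas": [{"xyz": [-1, -3, 0], "turn": 0, "jaw": 0}, {"xyz": [-2.3, -6.8, 0], "turn": 0, "jaw": 0}, {"xyz": [-3.6, -10.6, 0], "turn": 0, "jaw": 0}, {"xyz": [-4.9, -14.4, 0], "turn": 0, "jaw": 0}, {"xyz": [-6.2, -18.2, 0], "turn": 0, "jaw": 0}]}}

```text
clock: 8.35
position: [0.4821, 0.1125, 0.2068]
ee_rot: [0.438, 3.101, 0.009]
force: [0.9, -0.9, -0.2]
width: 0.989
```

{"op": "arm_command", "data": {"deltas": [{"xyz": [-1.4, -3.9, 0], "turn": 0, "jaw": 0}, {"xyz": [-2.8, -7.8, 0], "turn": 0, "jaw": 0}, {"xyz": [-4.2, -11.7, 0], "turn": 0, "jaw": 0}, {"xyz": [-5.6, -15.6, 0], "turn": 0, "jaw": 0}, {"xyz": [-7, -19.5, 0], "turn": 0, "jaw": 0}]}}

```text
clock: 8.77
position: [0.495, -0.0957, 0.2068]
ee_rot: [0.438, 3.1, 0.01]
force: [1.3, 0.2, 0.4]
width: 1.0
```

{"op": "arm_command", "data": {"deltas": [{"xyz": [-1.4, -3.9, 0], "turn": 6, "jaw": 0}, {"xyz": [-2.8, -7.8, 0], "turn": 12, "jaw": 0}, {"xyz": [-4.2, -11.7, 0], "turn": 18, "jaw": 0}, {"xyz": [-5.6, -15.6, 0], "turn": 24, "jaw": 0}, {"xyz": [-6.4, -18, 0], "turn": 31, "jaw": 0}]}}

```text
clock: 9.18
position: [0.5059, -0.2912, 0.207]
ee_rot: [1.262, 2.865, 0.011]
force: [0.4, -0.7, -0.6]
width: 0.999
```

{"op": "arm_command", "data": {"deltas": [{"xyz": [0, 0, 0], "turn": 7, "jaw": 0}, {"xyz": [0, 0, 0], "turn": 14, "jaw": 0}, {"xyz": [0, 0, 0], "turn": 21, "jaw": 0}, {"xyz": [0, 0, 0], "turn": 28, "jaw": 0}, {"xyz": [0, 0, 0], "turn": 35, "jaw": 0}]}}

```text
clock: 9.6
position: [0.5058, -0.2912, 0.2074]
ee_rot: [2.074, 2.349, 0.016]
force: [-0.7, -0.0, 0.5]
width: 1.0
```

{"op": "arm_command", "data": {"deltas": [{"xyz": [0, 0, 0], "turn": 7, "jaw": 0}, {"xyz": [0, 0, 0], "turn": 14, "jaw": 0}, {"xyz": [0, 0, 0], "turn": 21, "jaw": 0}, {"xyz": [0, 0, 0], "turn": 28, "jaw": 0}, {"xyz": [0, 0, 0], "turn": 35, "jaw": 0}]}}

```text
clock: 10.02
position: [0.5059, -0.291, 0.2079]
ee_rot: [2.692, 1.61, 0.021]
force: [1.0, -0.4, -0.5]
width: 1.001
```

{"op": "arm_command", "data": {"deltas": [{"xyz": [0, 0, 0], "turn": 7, "jaw": 0}, {"xyz": [0, 0, 0], "turn": 14, "jaw": 0}, {"xyz": [0, 0, 0], "turn": 21, "jaw": 0}, {"xyz": [0, 0, 0], "turn": 28, "jaw": 0}, {"xyz": [0, 0, 0], "turn": 35, "jaw": 0}]}}

```text
clock: 10.43
position: [0.506, -0.2907, 0.2083]
ee_rot: [-3.058, -0.719, -0.023]
force: [0.5, -0.3, -0.9]
width: 1.0
```

```bash
python3 -c "
from h import *
plan([.505,-.2925,.2],-23)
im=grab('wrist','w7');grab('top','t7')
"
```

```text
clock 10.43 pos [ 0.506  -0.2907  0.2083] psi 26.5 F [ 0.5 -0.3 -0.9] w 1.000 j7 -0.13 -> cm [-0.18  0.11  0.83]  turn 49.5
```

View pics/w7.png

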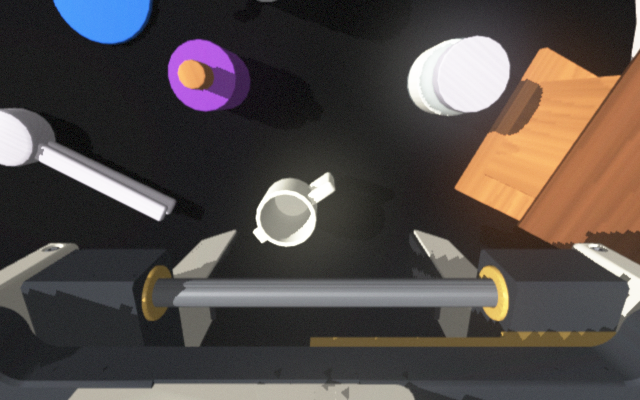

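The wrist view shows the pitcher rim at about (285,215) with its handle bar at (322,187). I'll finish the turn and measure again.

{"op": "arm_command", "data": {"deltas": [{"xyz": [-0.2, 0.1, 0.8], "turn": 7, "jaw": 0}, {"xyz": [-0.2, 0.1, 0.8], "turn": 14, "jaw": 0}, {"xyz": [-0.2, 0.1, 0.8], "turn": 21, "jaw": 0}, {"xyz": [-0.2, 0.1, 0.8], "turn": 28, "jaw": 0}, {"xyz": [-0.2, 0.1, 0.8], "turn": 35, "jaw": 0}]}}

```text
clock: 10.95
position: [0.5048, -0.2922, 0.2001]
ee_rot: [-3.129, 0.229, -0.021]
force: [0.0, -0.2, -0.5]
width: 1.001
```

{"op": "arm_command", "data": {"deltas": [{"xyz": [0, 0, 0], "turn": 7, "jaw": 0}, {"xyz": [0, 0, 0], "turn": 14.5, "jaw": 0}, {"xyz": [0, 0, 0], "turn": 14.5, "jaw": 0}]}}

```text
clock: 11.2
position: [0.5048, -0.292, 0.2]
ee_rot: [-3.072, 0.624, -0.019]
force: [-0.4, -0.9, 0.2]
width: 1.001
```

```bash
python3 -c "
from h import *
plan([.505,-.2925,.12],-23); print(observe()['ee_rot'])
im=grab('wrist','w8')
cv2.imwrite('pics/w8c.png',cv2.resize(im['frame'][130:280,220:430,::-1],None,fx=3.8,fy=3.8,interpolation=cv2.INTER_CUBIC))
"
```

```text
clock 11.20 pos [ 0.5048 -0.292   0.2   ] psi -23.0 F [-0.4 -0.9  0.2] w 1.001 j7 -0.84 -> cm [-0.05  0.1   8.  ]  turn 0.0
[-3.0724213   0.62430148 -0.01863358]
```

View pics/w8c.png

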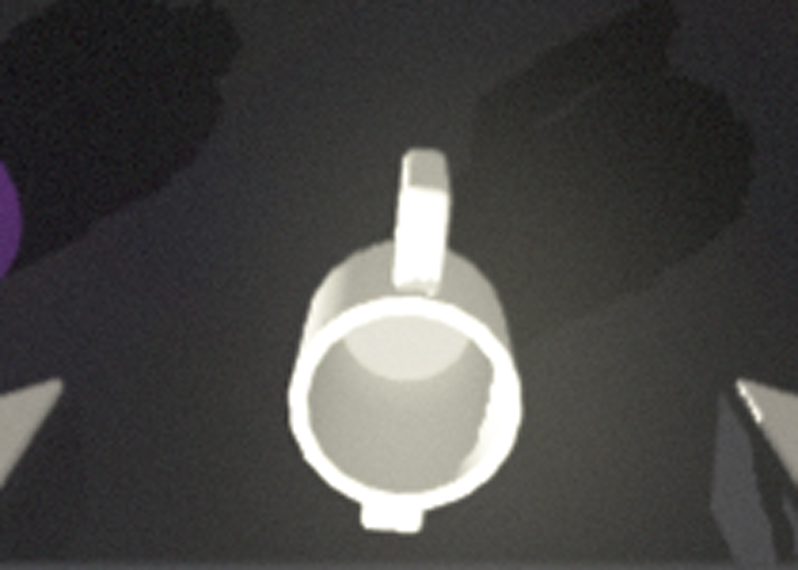

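```bash
python3 -c "
from h import *
im=load('w8')
w=lambda u,v,z:atz(im,220+u/3.8-.37,130+v/3.8-.37,z)
c=w(405,402,.072);l=w(289,402,.072);r=w(521,402,.072);h=w(425,187,.066);b=w(417,288,.066);lip=w(392,530,.07)
print(c,np.linalg.norm(l-r),h,b)
for v in (h-c,h-b,h-lip): print(np.linalg.norm(v[:2]),np.degrees(np.arctan2(v[1],v[0])))
a=np.radians(-26); print(c[:2]+.05*np.array([np.cos(a),np.sin(a)]))
P=cloud(im); print(P[130+240//4,220+422//4+6], pt(im,220+421/3.8,130+230/3.8))
"
```

```text
[ 0.46012701 -0.27381456  0.072     ] 0.05976930342726506 [ 0.50940378 -0.29997682  0.066     ] [ 0.4856479  -0.28787844  0.066     ]
0.055791254523350216 -27.964930399145345
0.02665919908240882 -26.988798841973093
0.09427110373429597 -28.0135401302247
[ 0.50506671 -0.29573312]
[ 0.49894309 -0.29515436  0.06424258] [ 0.49828338 -0.29466959  0.06332843]
```

{"op": "arm_command", "data": {"deltas": [{"xyz": [0.08, -0.3, 2], "turn": 3, "jaw": 0}, {"xyz": [0.08, -0.3, 5], "turn": 3, "jaw": 0}, {"xyz": [0.08, -0.3, 8], "turn": 3, "jaw": 0}, {"xyz": [0.08, -0.3, 8.5], "turn": 3, "jaw": 0}, {"xyz": [0.08, -0.3, 8.5], "turn": 3, "jaw": 0}]}}

```text
clock: 11.67
position: [0.5069, -0.2886, 0.114]
ee_rot: [-3.057, 0.688, -0.014]
force: [0.2, 0.4, 0.3]
width: 0.996
```

```bash
python3 -c "
from h import *
plan([.504,-.2953,.028],-26); print(observe()['ee_rot'])
im=grab('wrist','w9')
"
```

```text
clock 11.67 pos [ 0.5069 -0.2886  0.114 ] psi -25.4 F [0.2 0.4 0.3] w 0.996 j7 -0.80 -> cm [-0.03  0.81  8.59]  turn 0.6
[-3.05730524  0.68843183 -0.01379609]
```

View pics/w9.png

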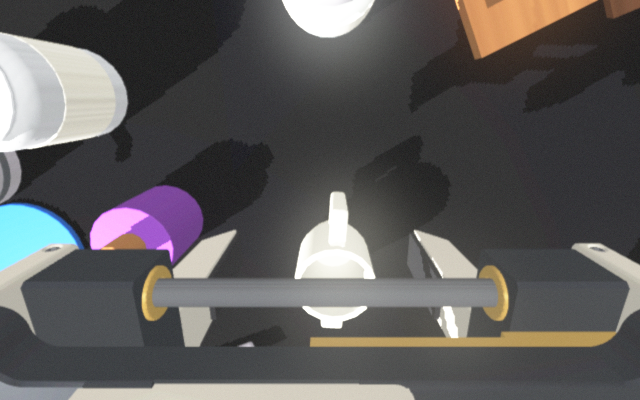

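{"op": "arm_command", "data": {"deltas": [{"xyz": [0, 0.4, 0], "turn": 0.6, "jaw": 0}, {"xyz": [0, 0.8, 0], "turn": 0.6, "jaw": 0}, {"xyz": [0, 0.8, 2], "turn": 0.6, "jaw": 0}, {"xyz": [0, 0.8, 4], "turn": 0.6, "jaw": 0}, {"xyz": [0, 0.8, 4.5], "turn": 0.6, "jaw": 0}]}}

```text
clock: 12.13
position: [0.5043, -0.2964, 0.0696]
ee_rot: [-3.054, 0.705, -0.016]
force: [-0.3, 1.0, -0.8]
width: 1.006
```

```bash
python3 -c "
from h import *
plan([.504,-.2953,.028],-26); print(observe()['ee_rot'])
im=grab('wrist','w10')
"
```

```text
clock 12.13 pos [ 0.5043 -0.2964  0.0696] psi -26.0 F [-0.3  1.  -0.8] w 1.006 j7 -0.75 -> cm [-0.12 -0.05  4.16]  turn -0.0
[-3.05382185  0.70532508 -0.01646172]
```

View pics/w10.png

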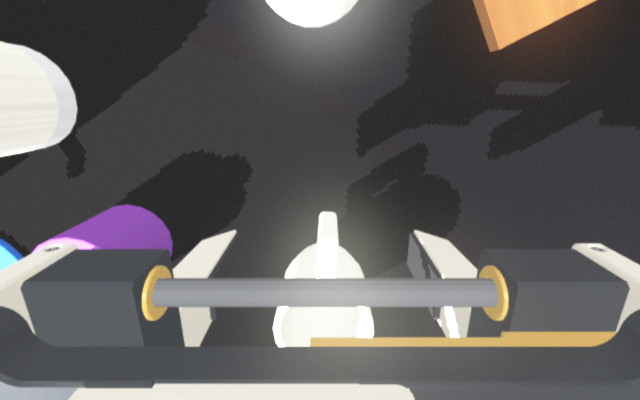

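The handle at about (327,230) is centred between the fingers. I'll descend and grip.

{"op": "arm_command", "data": {"deltas": [{"xyz": [-0.1, -0.05, 1.5], "turn": 0, "jaw": 0}, {"xyz": [-0.1, -0.05, 3], "turn": 0, "jaw": 0}, {"xyz": [-0.1, -0.05, 4], "turn": 0, "jaw": 60}, {"xyz": [-0.1, -0.05, 4.1], "turn": 0, "jaw": 120}, {"xyz": [-0.1, -0.05, 4.1], "turn": 0, "jaw": 180}], "force": 15}}

```text
clock: 12.6
position: [0.5036, -0.2952, 0.0281]
ee_rot: [-3.054, 0.706, -0.014]
force: [0.3, 0.2, 0.1]
width: 0.83
```

{"op": "arm_command", "data": {"deltas": [{"xyz": [0, 0, 0], "turn": 0, "jaw": 255}, {"xyz": [0, 0, 0], "turn": 0, "jaw": 255}, {"xyz": [0, 0, 0], "turn": 0, "jaw": 255}, {"xyz": [0, 0, 0], "turn": 0, "jaw": 255}, {"xyz": [0, 0, 0], "turn": 0, "jaw": 255}]}}

```text
clock: 13.02
position: [0.5037, -0.2952, 0.0284]
ee_rot: [-3.054, 0.706, -0.014]
force: [0.7, -0.7, 1.4]
width: 0.467
```

{"op": "arm_command", "data": {"deltas": [{"xyz": [0, 0, 0], "turn": 0, "jaw": 255}, {"xyz": [0, 0, 0], "turn": 0, "jaw": 255}, {"xyz": [0, 0, 0], "turn": 0, "jaw": 255}, {"xyz": [0, 0, 0], "turn": 0, "jaw": 255}, {"xyz": [0, 0, 0], "turn": 0, "jaw": 255}]}}

```text
clock: 13.43
position: [0.5037, -0.2954, 0.0285]
ee_rot: [-3.054, 0.706, -0.014]
force: [-0.9, -0.0, 1.7]
width: 0.132
```

{"op": "arm_command", "data": {"deltas": [{"xyz": [0, 0, 0], "turn": 0, "jaw": 255}, {"xyz": [0, 0, 0], "turn": 0, "jaw": 255}], "force": 55}}

```text
clock: 13.6
position: [0.5037, -0.2954, 0.0285]
ee_rot: [-3.054, 0.706, -0.014]
force: [-0.8, -0.8, 0.6]
width: 0.127
```

```bash
python3 -c "
from h import *
plan([.504,-.2953,.028],-26)
im=grab('scene','s11')
cv2.imwrite('pics/s11c.png',cv2.resize(im['frame'][150:300,120:360,::-1],None,fx=3.3,fy=3.3,interpolation=cv2.INTER_CUBIC))
"
```

```text
clock 13.60 pos [ 0.5037 -0.2954  0.0285] psi -26.0 F [-0.8 -0.8  0.6] w 0.127 j7 -0.70 -> cm [ 0.02 -0.03  0.05]  turn -0.0
```

View pics/s11c.png

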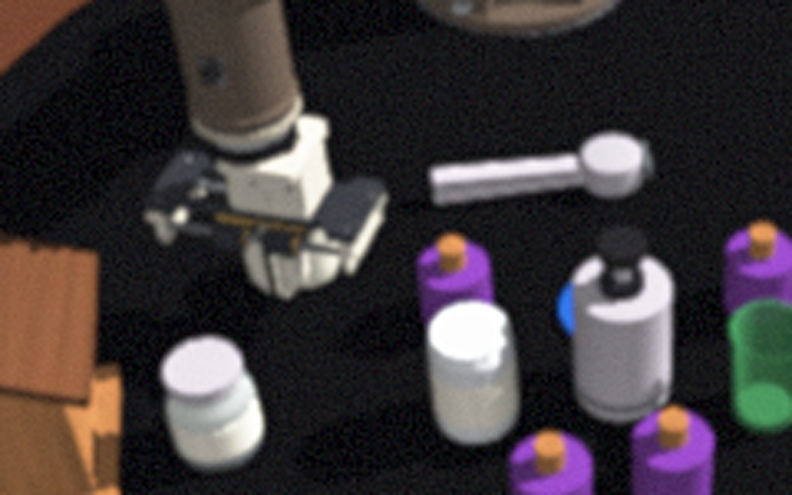

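The pitcher is gripped, with an opening of about 11.7 mm against the 12 mm bar. Next I lift it gently.

{"op": "arm_command", "data": {"deltas": [{"xyz": [0, 0, -0.6], "turn": 0, "jaw": 255}, {"xyz": [0, 0, -1.5], "turn": 0, "jaw": 255}, {"xyz": [0, 0, -3], "turn": 0, "jaw": 255}, {"xyz": [0, 0, -5], "turn": 0, "jaw": 255}, {"xyz": [0, 0, -7], "turn": 0, "jaw": 255}]}}

```text
clock: 14.07
position: [0.5027, -0.296, 0.1003]
ee_rot: [-3.054, 0.707, -0.014]
force: [1.1, 0.4, -1.3]
width: 0.129
```

{"op": "arm_command", "data": {"deltas": [{"xyz": [0, 0, -2], "turn": 0, "jaw": 255}, {"xyz": [0, 0, -4], "turn": 0, "jaw": 255}, {"xyz": [0, 0, -5.5], "turn": 0, "jaw": 255}, {"xyz": [0, 0, -6], "turn": 0, "jaw": 255}, {"xyz": [0, 0, -6], "turn": 0, "jaw": 255}]}}

```text
clock: 14.48
position: [0.5026, -0.2966, 0.1619]
ee_rot: [-3.054, 0.707, -0.018]
force: [-0.1, 0.2, -2.2]
width: 0.128
```

```bash
python3 -c "
from h import *
plan([.44,.01,.158],172); print(observe()['ee_rot'])
im=grab('scene','s12');im=grab('wrist','w12')
cv2.imwrite('pics/s12c.png',cv2.resize(load('s12')['frame'][150:300,120:360,::-1],None,fx=3.3,fy=3.3,interpolation=cv2.INTER_CUBIC))
"
```

```text
clock 14.48 pos [ 0.5026 -0.2966  0.1619] psi -26.1 F [-0.1  0.2 -2.2] w 0.128 j7 -0.85 -> cm [-19.09 -24.8    0.43]  turn -198.1
[-3.05423266  0.70657599 -0.01795056]
```

View pics/s12c.png

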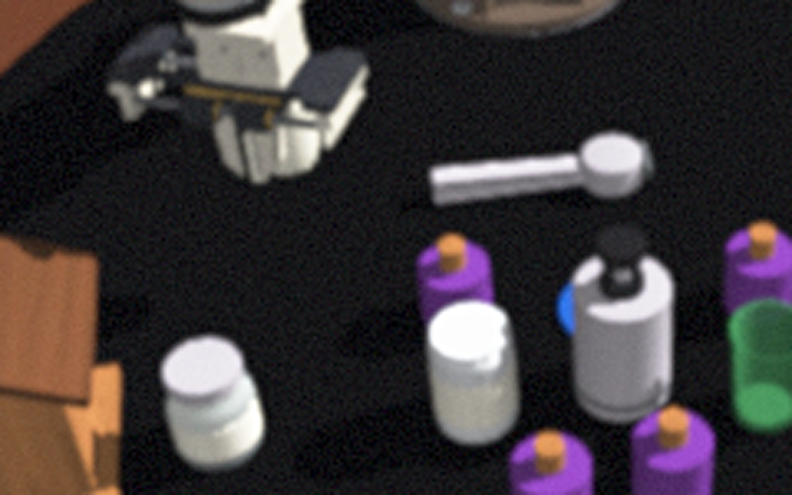

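View pics/w12.png

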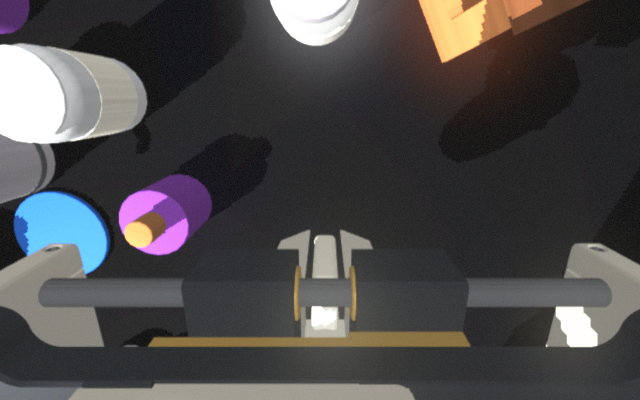

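{"op": "arm_command", "data": {"deltas": [{"xyz": [-0.8, -1, 0], "turn": -3, "jaw": 255}, {"xyz": [-2.3, -3, 0], "turn": -9, "jaw": 255}, {"xyz": [-4, -5.2, 0], "turn": -16, "jaw": 255}, {"xyz": [-5.8, -7.5, 0], "turn": -23, "jaw": 255}, {"xyz": [-7.6, -9.8, 0], "turn": -30, "jaw": 255}]}}

```text
clock: 15.0
position: [0.4755, -0.1729, 0.159]
ee_rot: [-3.134, -0.117, -0.013]
force: [0.5, 0.1, -1.5]
width: 0.129
```

```bash
python3 -c "
from h import *
plan([.44,.01,.158],172)"
```

```text
clock 15.00 pos [ 0.4755 -0.1729  0.159 ] psi 4.3 F [ 0.5  0.1 -1.5] w 0.129 j7 -0.58 -> cm [ -2.17 -18.5    0.17]  turn -167.7
```

{"op": "arm_command", "data": {"deltas": [{"xyz": [-0.3, -2.5, 0], "turn": -7, "jaw": 255}, {"xyz": [-0.7, -5.5, 0], "turn": -14, "jaw": 255}, {"xyz": [-1.1, -9, 0], "turn": -21, "jaw": 255}, {"xyz": [-1.5, -12, 0], "turn": -28, "jaw": 255}, {"xyz": [-1.9, -15, 0], "turn": -35, "jaw": 255}]}}

```text
clock: 15.42
position: [0.444, -0.0229, 0.1586]
ee_rot: [-2.952, -1.065, -0.012]
force: [0.2, -0.9, -2.0]
width: 0.129
```

{"op": "arm_command", "data": {"deltas": [{"xyz": [0, 0, 0], "turn": -7, "jaw": 255}, {"xyz": [0, 0, 0], "turn": -14, "jaw": 255}, {"xyz": [0, 0, 0], "turn": -21, "jaw": 255}, {"xyz": [0, 0, 0], "turn": -28, "jaw": 255}, {"xyz": [0, 0, 0], "turn": -35, "jaw": 255}]}}

```text
clock: 15.83
position: [0.4431, -0.0226, 0.1578]
ee_rot: [-2.491, -1.913, -0.01]
force: [-0.6, 0.3, -1.8]
width: 0.129
```

{"op": "arm_command", "data": {"deltas": [{"xyz": [0, 0, 0], "turn": -7, "jaw": 255}, {"xyz": [0, 0, 0], "turn": -14, "jaw": 255}, {"xyz": [0, 0, 0], "turn": -21, "jaw": 255}, {"xyz": [0, 0, 0], "turn": -28, "jaw": 255}, {"xyz": [0, 0, 0], "turn": -35, "jaw": 255}]}}

```text
clock: 16.25
position: [0.4421, -0.0224, 0.1569]
ee_rot: [-1.793, -2.579, -0.008]
force: [0.4, -0.7, -2.4]
width: 0.125
```

{"op": "arm_command", "data": {"deltas": [{"xyz": [0, 0, 0], "turn": -7, "jaw": 255}, {"xyz": [0, 0, 0], "turn": -14, "jaw": 255}, {"xyz": [0, 0, 0], "turn": -21, "jaw": 255}, {"xyz": [0, 0, 0], "turn": -28, "jaw": 255}, {"xyz": [0, 0, 0], "turn": -35, "jaw": 255}]}}

```text
clock: 16.67
position: [0.4411, -0.0223, 0.1559]
ee_rot: [-0.925, -3.001, -0.007]
force: [0.4, 0.1, -2.0]
width: 0.125
```

```bash
python3 -c "
from h import *
plan([.44,.01,.09],172); o=observe(); print(o['ee_rot'],np.round(o['joints'],2))"
```

```text
clock 16.67 pos [ 0.4411 -0.0223  0.1559] psi 145.7 F [ 0.4  0.1 -2. ] w 0.125 j7 1.14 -> cm [1.89 2.59 6.61]  turn -26.3
[-0.9247803  -3.00083668 -0.00657317] [-0.59  0.24  0.64  2.13 -0.2   0.83  1.14]
```

{"op": "arm_command", "data": {"deltas": [{"xyz": [0.5, 0.6, 0.5], "turn": -6, "jaw": 255}, {"xyz": [1, 1.3, 1.5], "turn": -13, "jaw": 255}, {"xyz": [1.5, 2, 3], "turn": -20, "jaw": 255}, {"xyz": [1.9, 2.6, 5], "turn": -26, "jaw": 255}, {"xyz": [1.9, 2.6, 6.5], "turn": -26.3, "jaw": 255}]}}

```text
clock: 17.08
position: [0.4388, 0.0117, 0.0892]
ee_rot: [-0.204, -3.132, -0.007]
force: [0.7, -0.3, -2.2]
width: 0.129
```

```bash
python3 -c "
from h import *
plan([.44,.01,.0425],172); print(observe()['ee_rot'])
im=grab('scene','s13');im=grab('top','t13')
cv2.imwrite('pics/t13c.png',cv2.resize(load('t13')['frame'][130:290,240:440,::-1],None,fx=3.7,fy=3.7,interpolation=cv2.INTER_CUBIC))
cv2.imwrite('pics/s13c.png',cv2.resize(load('s13')['frame'][130:300,200:420,::-1],None,fx=3.5,fy=3.5,interpolation=cv2.INTER_CUBIC))
"
```

```text
clock 17.08 pos [0.4388 0.0117 0.0892] psi 172.5 F [ 0.7 -0.3 -2.2] w 0.129 j7 1.58 -> cm [-0.16 -0.17  4.67]  turn 0.5
[-0.20413341 -3.13205067 -0.00746988]
```

View pics/s13c.png

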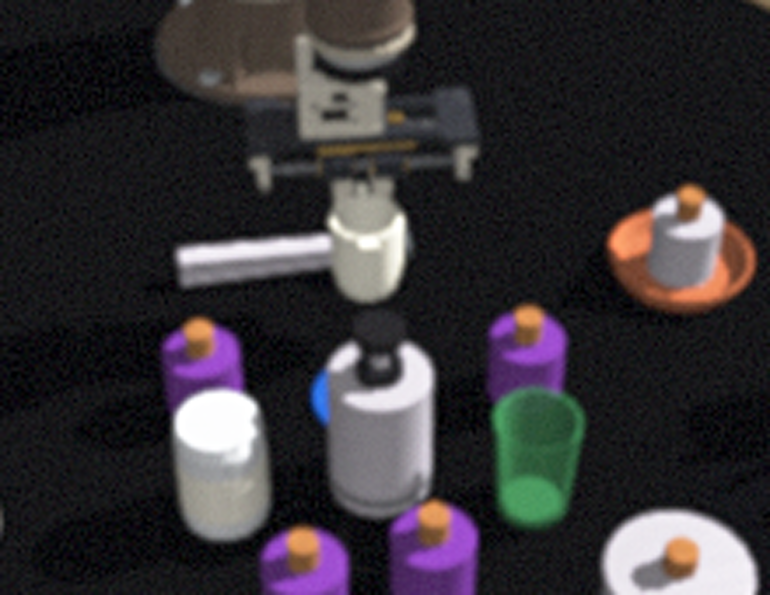

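View pics/t13c.png

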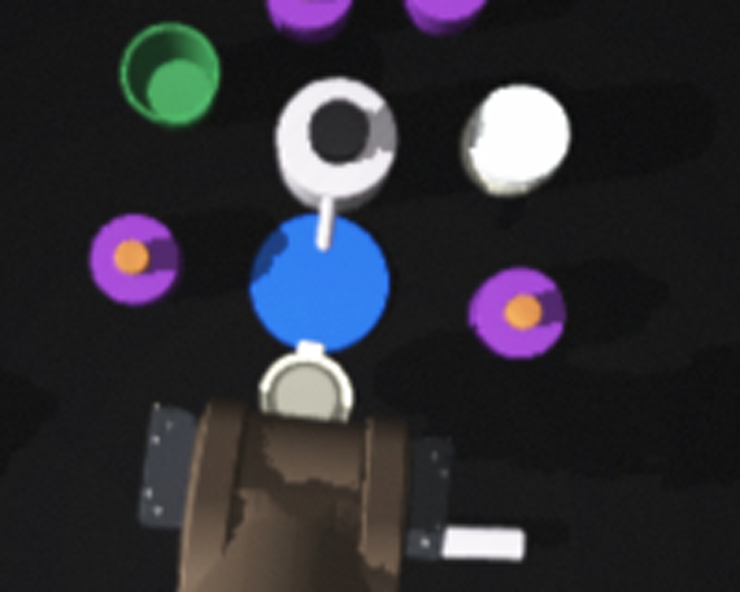

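```bash
python3 -c "
from h import *
im=load('t13')
w=lambda u,v,z:atz(im,240+u/3.7-.36,130+v/3.7-.36,z).round(4)
print('spout end',w(323,248,.115),'rim centre',w(306,398,.133),'L/R',w(260,398,.133),w(352,398,.133),'lip',w(311,341,.131),'rim front',w(306,351,.133),'plunger',w(339,131,.168))
"
```

```text
spout end [ 0.589  -0.0101  0.115 ] rim centre [0.4898 0.0032 0.133 ] L/R [0.4903 0.0332 0.133 ] [ 0.4893 -0.0269  0.133 ] lip [ 0.527  -0.0008  0.131 ] rim front [0.5205 0.0026 0.133 ] plunger [ 0.6604 -0.0212  0.168 ]
```

{"op": "arm_command", "data": {"deltas": [{"xyz": [-0.15, -0.2, 1.5], "turn": 0.5, "jaw": 255}, {"xyz": [-0.15, -0.2, 3], "turn": 0.5, "jaw": 255}, {"xyz": [-0.15, -0.2, 4.2], "turn": 0.5, "jaw": 255}, {"xyz": [-0.15, -0.2, 4.5], "turn": 0.5, "jaw": 255}, {"xyz": [-0.15, -0.2, 4.5], "turn": 0.5, "jaw": 255}]}}

```text
clock: 17.6
position: [0.4378, 0.0077, 0.0433]
ee_rot: [-0.233, -3.125, -0.004]
force: [0.1, 0.4, -1.2]
width: 0.126
```

```bash
python3 -c "
from h import *
plan([.530,-.0025,.0425],172)"
```

```text
clock 17.60 pos [0.4378 0.0077 0.0433] psi 171.5 F [ 0.1  0.4 -1.2] w 0.126 j7 1.63 -> cm [-9.27  0.35  0.01]  turn -0.5
```

{"op": "arm_command", "data": {"deltas": [{"xyz": [-1, 0.05, 0], "turn": -0.5, "jaw": 255}, {"xyz": [-2.2, 0.1, 0], "turn": -0.5, "jaw": 255}, {"xyz": [-3.5, 0.15, 0], "turn": -0.5, "jaw": 255}, {"xyz": [-4.8, 0.25, 0], "turn": -0.5, "jaw": 255}, {"xyz": [-5.5, 0.3, 0], "turn": -0.5, "jaw": 255}]}}

```text
clock: 18.02
position: [0.4956, 0.0024, 0.0441]
ee_rot: [-0.219, -3.129, -0.004]
force: [0.1, 0.0, -1.3]
width: 0.127
```

```bash
python3 -c "
from h import *
plan([.530,-.0025,.0425],172)
im=grab('scene','s14')
cv2.imwrite('pics/s14c.png',cv2.resize(load('s14')['frame'][150:290,220:400,::-1],None,fx=4,fy=4,interpolation=cv2.INTER_CUBIC))
"
```

```text
clock 18.02 pos [0.4956 0.0024 0.0441] psi 172.0 F [ 0.1  0.  -1.3] w 0.127 j7 1.66 -> cm [-3.47 -0.01  0.14]  turn -0.0
```

View pics/s14c.png

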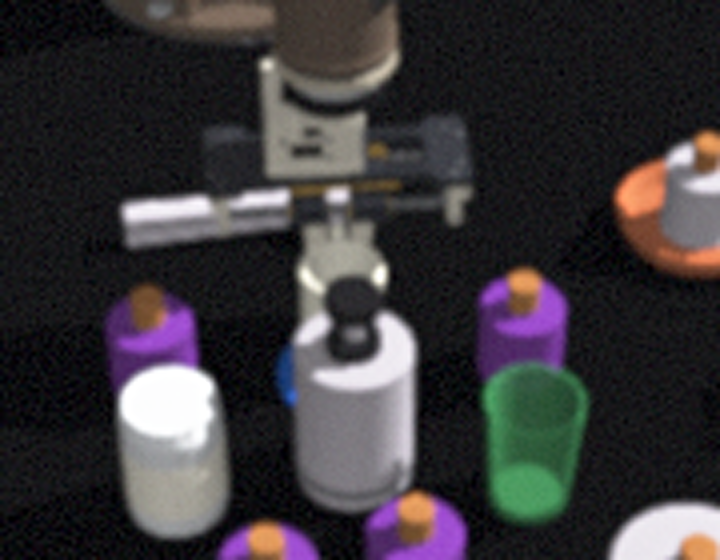

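{"op": "arm_command", "data": {"deltas": [{"xyz": [-1, 0, 0.1], "turn": 0, "jaw": 255}, {"xyz": [-2, 0, 0.15], "turn": 0, "jaw": 255}, {"xyz": [-3, 0, 0.2], "turn": 0, "jaw": 255}, {"xyz": [-3.35, 0, 0.2], "turn": 0, "jaw": 255}, {"xyz": [-3.35, 0, 0.2], "turn": 0, "jaw": 255}]}}

```text
clock: 18.48
position: [0.5305, -0.0025, 0.0419]
ee_rot: [-0.219, -3.13, -0.003]
force: [-0.9, -0.7, -1.5]
width: 0.126
```

```bash
python3 -c "
from h import *
plan([.530,-.0025,.0355],172); print(observe()['ee_rot'])
im=grab('top','t15')
cv2.imwrite('pics/t15c.png',cv2.resize(load('t15')['frame'][130:290,240:440,::-1],None,fx=3.7,fy=3.7,interpolation=cv2.INTER_CUBIC))
"
```

```text
clock 18.48 pos [ 0.5305 -0.0025  0.0419] psi 172.0 F [-0.9 -0.7 -1.5] w 0.126 j7 1.67 -> cm [ 0.05 -0.    0.64]  turn -0.0
[-0.21930417 -3.13042372 -0.0032483 ]
```

View pics/t15c.png

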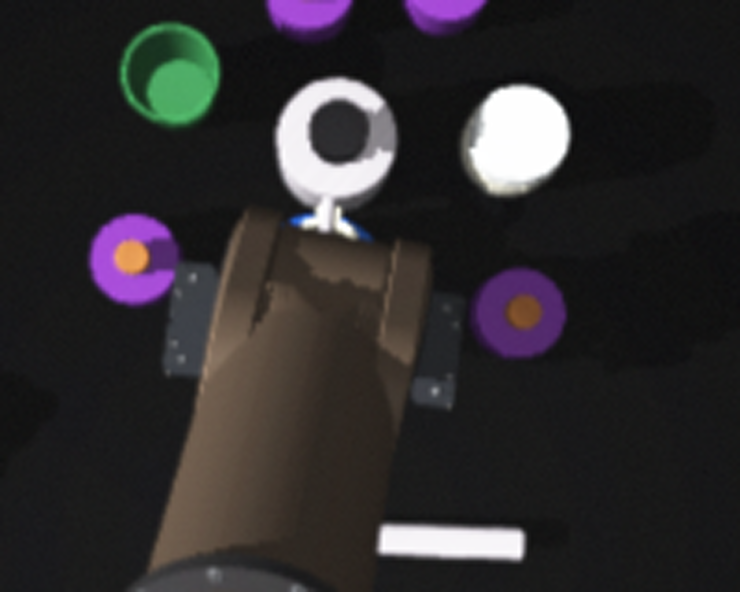

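The spout lies over the rim at about (327,215) and nothing is touching. Now I lower it.

{"op": "arm_command", "data": {"deltas": [{"xyz": [0, 0, 0.3], "turn": 0, "jaw": 255}, {"xyz": [0, 0, 0.5], "turn": 0, "jaw": 255}, {"xyz": [0, 0, 0.6], "turn": 0, "jaw": 255}, {"xyz": [0, 0, 0.6], "turn": 0, "jaw": 255}]}}

```text
clock: 18.87
position: [0.5289, -0.0023, 0.0354]
ee_rot: [-0.219, -3.129, -0.003]
force: [0.1, 0.1, -2.1]
width: 0.131
```

{"op": "arm_command", "data": {"deltas": [{"xyz": [0, 0, 0.05], "turn": 0, "jaw": 255}, {"xyz": [0, 0, 0.1], "turn": 0, "jaw": 255}]}}

```text
clock: 19.03
position: [0.5287, -0.0023, 0.0343]
ee_rot: [-0.219, -3.128, -0.003]
force: [-0.5, 1.2, -0.1]
width: 0.127
```

{"op": "arm_command", "data": {"deltas": [{"xyz": [0, 0, 0.05], "turn": 0, "jaw": 255}, {"xyz": [0, 0, 0.05], "turn": 0, "jaw": 255}], "force": 15}}

```text
clock: 19.2
position: [0.5287, -0.0023, 0.0343]
ee_rot: [-0.219, -3.128, -0.004]
force: [-2.2, -0.5, 4.5]
width: 0.13
```

{"op": "arm_command", "data": {"deltas": [{"xyz": [0, 0, 0], "turn": 0, "jaw": 215}, {"xyz": [0, 0, 0], "turn": 0, "jaw": 200}, {"xyz": [0, 0, 0], "turn": 0, "jaw": 180}, {"xyz": [0, 0, 0], "turn": 0, "jaw": 130}, {"xyz": [0, 0, 0], "turn": 0, "jaw": 100}]}}

```text
clock: 19.62
position: [0.5287, -0.0023, 0.0343]
ee_rot: [-0.219, -3.129, -0.004]
force: [-0.5, -1.2, -0.0]
width: 0.388
```

{"op": "arm_command", "data": {"deltas": [{"xyz": [0, 0, 0], "turn": 0, "jaw": 100}, {"xyz": [0, 0, 0], "turn": 0, "jaw": 100}]}}

```text
clock: 19.78
position: [0.5287, -0.0023, 0.0342]
ee_rot: [-0.219, -3.129, -0.004]
force: [0.8, 0.6, 0.8]
width: 0.527
```

```bash
python3 -c "
from h import *
plan([.530,-.0025,.15],172); print(observe()['ee_rot'])
im=grab('wrist','w16')
"
```

```text
clock 19.78 pos [ 0.5287 -0.0023  0.0342] psi 172.0 F [0.8 0.6 0.8] w 0.527 j7 1.68 -> cm [ -0.06   0.02 -11.58]  turn -0.0
[-0.21919206 -3.12855793 -0.00382782]
```

View pics/w16.png

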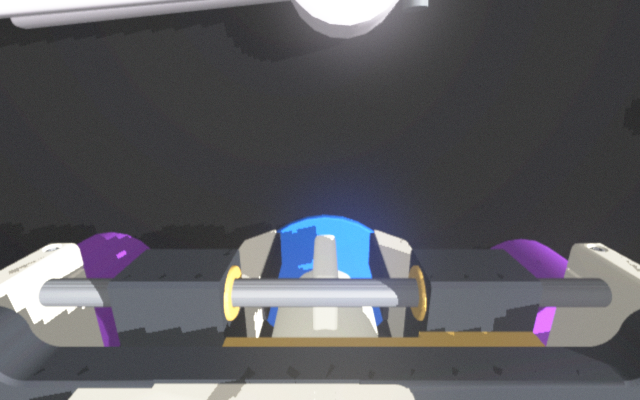

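{"op": "arm_command", "data": {"deltas": [{"xyz": [0.2, 0, -1], "turn": 0, "jaw": 100}, {"xyz": [0.4, 0, -3], "turn": 0, "jaw": 100}, {"xyz": [0.5, 0, -6], "turn": 0, "jaw": 100}, {"xyz": [1.5, 0, -9], "turn": 0, "jaw": 100}, {"xyz": [3, 0, -12], "turn": 0, "jaw": 100}]}}

```text
clock: 20.25
position: [0.5, 0.0011, 0.1562]
ee_rot: [-0.22, -3.129, -0.003]
force: [-0.5, -0.3, 1.1]
width: 0.605
```

{"op": "arm_command", "data": {"deltas": [{"xyz": [1.5, 0, -2.5], "turn": 0, "jaw": 160}, {"xyz": [3, 0, -5], "turn": 0, "jaw": 220}, {"xyz": [3, 0, -7], "turn": 0, "jaw": 255}, {"xyz": [3, 0, -8], "turn": 0, "jaw": 255}, {"xyz": [3, 0, -8], "turn": 0, "jaw": 255}]}}

```text
clock: 20.67
position: [0.4719, 0.0052, 0.2387]
ee_rot: [-0.22, -3.134, -0.006]
force: [-0.0, 0.2, -0.1]
width: 0.296
```

```bash
python3 -c "
from h import *
plan([.6625,-.0208,.22],172); print(observe()['ee_rot'])
im=grab('wrist','w17'); im=grab('top','t17'); im=grab('scene','s17')
cv2.imwrite('pics/s17c.png',cv2.resize(im['frame'][150:290,220:440,::-1],None,fx=3.6,fy=3.6,interpolation=cv2.INTER_CUBIC))
"
```

```text
clock 20.67 pos [0.4719 0.0052 0.2387] psi 172.0 F [-0.   0.2 -0.1] w 0.296 j7 1.44 -> cm [-19.24   0.08   1.86]  turn -0.0
[-0.22022957 -3.13353457 -0.0056644 ]
```

View pics/t17.png

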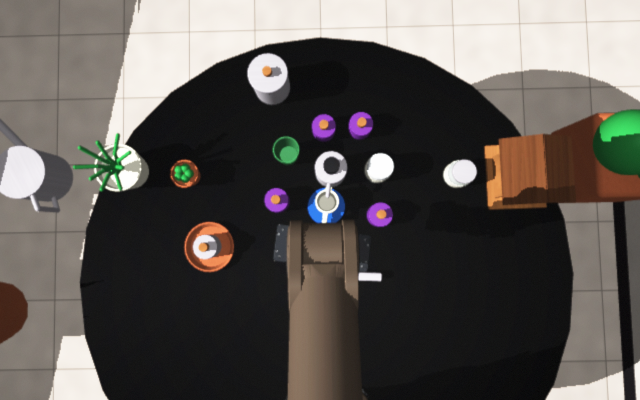

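View pics/s17c.png

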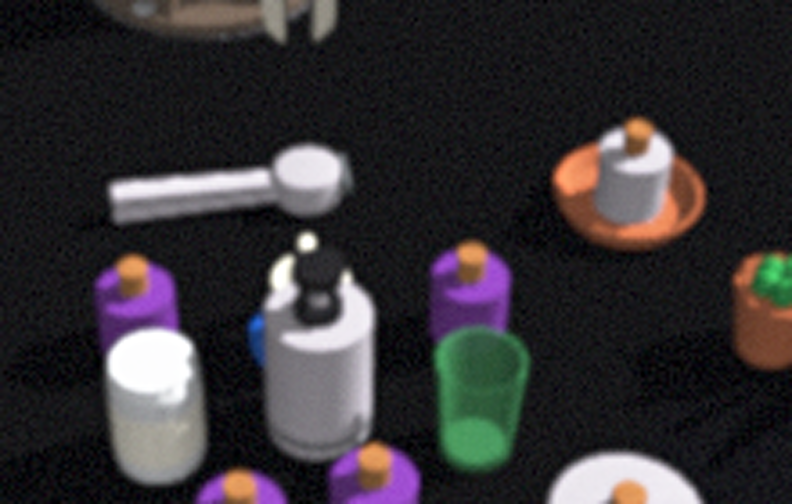

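View pics/w17.png

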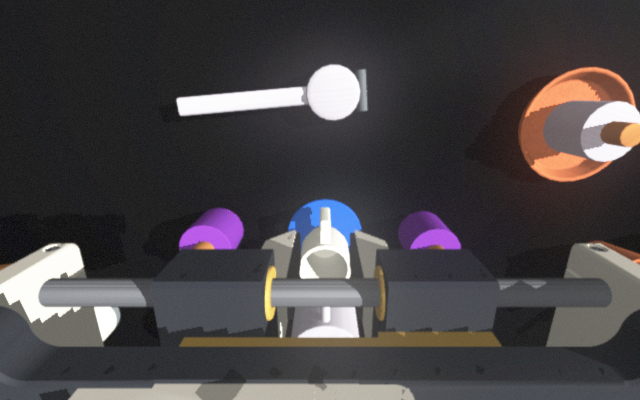

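```bash
python3 -c "
from h import *
im=load('t17');f=im['frame'].astype(int)
def mk(m,z,u0,u1,v0,v1):
    v,u=np.nonzero(m[v0:v1,u0:u1]); return np.array([atz(im,a+u0,b+v0,z)[:2] for a,b in zip(u,v)],np.float32)
R,B=f[...,0],f[...,2]
q=mk((R>120)&(B<120),.022,170,250,210,285); c,r=cv2.minEnclosingCircle(q); print('saucer',c,r)
a=cv2.resize(im['frame'][180:230,300:350,::-1],None,fx=8,fy=8,interpolation=cv2.INTER_CUBIC);b=cv2.resize(im['frame'][220:270,185:235,::-1],None,fx=8,fy=8,interpolation=cv2.INTER_CUBIC)
cv2.imwrite('pics/z17.png',np.hstack([a,b]))
"
```

```text
saucer (0.4696561098098755, 0.3038489520549774) 0.0663633644580841
```

View pics/z17.png

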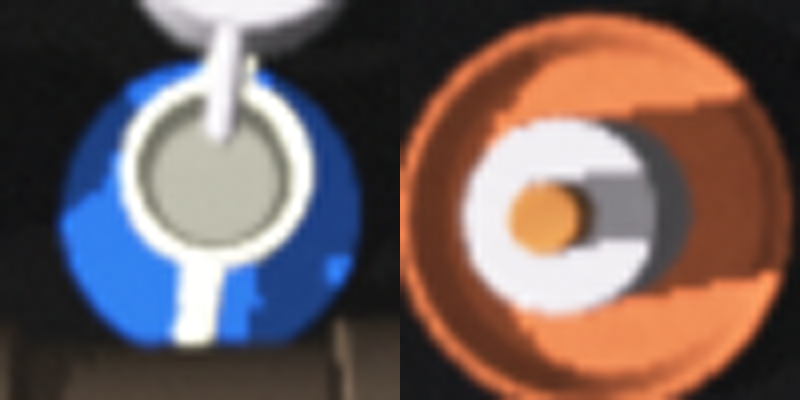

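The pitcher stands on the coaster with the spout tip well inside its mouth. The cap is upright and concentric in the saucer. Next I move above the plunger.

{"op": "arm_command", "data": {"deltas": [{"xyz": [-2, 0, 0], "turn": 0, "jaw": 255}, {"xyz": [-6, 0, 0], "turn": 0, "jaw": 255}, {"xyz": [-10, 0, 0], "turn": 0, "jaw": 255}, {"xyz": [-14, 0, 0.5], "turn": 0, "jaw": 255}, {"xyz": [-17.5, 0, 1], "turn": 0, "jaw": 255}]}}

```text
clock: 21.23
position: [0.6454, -0.0198, 0.2218]
ee_rot: [-0.22, -3.126, -0.001]
force: [0.7, 0.0, 0.3]
width: 0.002
```

{"op": "arm_command", "data": {"deltas": [{"xyz": [-1.7, 0, 0], "turn": 0, "jaw": 255}, {"xyz": [-1.7, 0, 0.5], "turn": 0, "jaw": 255}, {"xyz": [-1.7, 0, 1], "turn": 0, "jaw": 255}]}}

```text
clock: 21.48
position: [0.662, -0.023, 0.2085]
ee_rot: [-0.221, -3.122, 0.001]
force: [0.1, -0.6, 0.7]
width: 0.004
```

```bash
python3 -c "
from h import *
plan([.6625,-.0208,.17],172); print(observe()['ee_rot'])
"
```

```text
clock 21.48 pos [ 0.662  -0.023   0.2085] psi 171.9 F [ 0.1 -0.6  0.7] w 0.004 j7 1.63 -> cm [-0.06  0.23  3.85]  turn -0.1
[-2.20859816e-01 -3.12217285e+00  1.47810906e-03]
```

{"op": "arm_command", "data": {"deltas": [{"xyz": [0, 0.2, 1], "turn": 0, "jaw": 255}, {"xyz": [0, 0.2, 2.5], "turn": 0, "jaw": 255}, {"xyz": [0, 0.2, 3.4], "turn": 0, "jaw": 255}, {"xyz": [0, 0.2, 3.5], "turn": 0, "jaw": 255}, {"xyz": [0, 0.2, 3.5], "turn": 0, "jaw": 255}]}}

```text
clock: 21.9
position: [0.6608, -0.0207, 0.1727]
ee_rot: [-0.22, -3.12, 0.001]
force: [0.2, -0.3, -0.1]
width: 0.003
```

```bash
python3 -c "
from h import *
plan([.6625,-.0208,.146],172); print(observe()['ee_rot'])
grab('scene','s18')
cv2.imwrite('pics/s18c.png',cv2.resize(load('s18')['frame'][150:290,220:440,::-1],None,fx=3.6,fy=3.6,interpolation=cv2.INTER_CUBIC))
"
```

```text
clock 21.90 pos [ 0.6608 -0.0207  0.1727] psi 171.9 F [ 0.2 -0.3 -0.1] w 0.003 j7 1.65 -> cm [-0.2   0.02  2.67]  turn -0.1
[-2.20461573e-01 -3.12038867e+00  1.46040747e-03]
```

View pics/s18c.png

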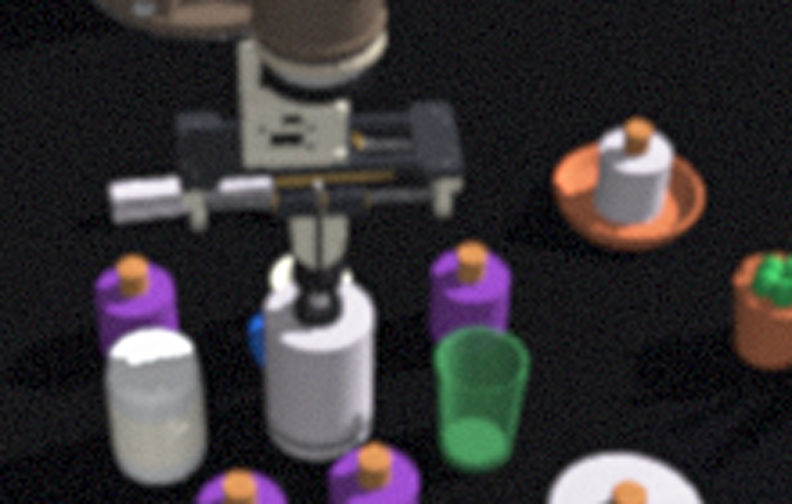

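The closed fingertips sit just above the plunger head at about (318,270). I'll press in small steps.

{"op": "arm_command", "data": {"deltas": [{"xyz": [-0.15, 0, 0.5], "turn": 0, "jaw": 255}, {"xyz": [-0.15, 0, 1], "turn": 0, "jaw": 255}, {"xyz": [-0.15, 0, 1.5], "turn": 0, "jaw": 255}, {"xyz": [-0.15, 0, 1.9], "turn": 0, "jaw": 255}, {"xyz": [-0.15, 0, 2.2], "turn": 0, "jaw": 255}]}}

```text
clock: 22.37
position: [0.6639, -0.0212, 0.1523]
ee_rot: [-0.221, -3.125, 0.001]
force: [1.1, 0.3, 8.3]
width: 0.007
```

```bash
python3 -c "
from h import *
plan([.6625,-.0208,.146],172)
"
```

```text
clock 22.37 pos [ 0.6639 -0.0212  0.1523] psi 171.9 F [1.1 0.3 8.3] w 0.007 j7 1.66 -> cm [0.14 0.02 0.63]  turn -0.1
```

{"op": "arm_command", "data": {"deltas": [{"xyz": [0, 0, 0.3], "turn": 0, "jaw": 255}, {"xyz": [0, 0, 0.5], "turn": 0, "jaw": 255}, {"xyz": [0, 0, 0.65], "turn": 0, "jaw": 255}]}}

```text
clock: 22.62
position: [0.664, -0.0212, 0.1464]
ee_rot: [-0.221, -3.126, 0.0]
force: [-3.6, 1.3, 9.9]
width: 0.005
```

{"op": "arm_command", "data": {"deltas": [{"xyz": [0, 0, 0.1], "turn": 0, "jaw": 255}, {"xyz": [0, 0, 0.1], "turn": 0, "jaw": 255}]}}

```text
clock: 22.78
position: [0.6641, -0.0212, 0.1464]
ee_rot: [-0.221, -3.126, -0.001]
force: [-3.7, 0.6, 11.4]
width: 0.002
```

{"op": "arm_command", "data": {"deltas": [{"xyz": [0, 0, 0.1], "turn": 0, "jaw": 255}, {"xyz": [0, 0, 0.2], "turn": 0, "jaw": 255}, {"xyz": [0, 0, 0.2], "turn": 0, "jaw": 255}]}}

```text
clock: 23.03
position: [0.6641, -0.0213, 0.1463]
ee_rot: [-0.221, -3.127, -0.002]
force: [-5.7, 1.3, 18.6]
width: 0.003
```

```bash
python3 -c "
from h import *
plan([.6625,-.0208,.146],172)
im=grab('scene','s19')
cv2.imwrite('pics/s19c.png',cv2.resize(im['frame'][180:280,260:360,::-1],None,fx=6,fy=6,interpolation=cv2.INTER_CUBIC))
"
```

```text
clock 23.03 pos [ 0.6641 -0.0213  0.1463] psi 171.9 F [-5.7  1.3 18.6] w 0.003 j7 1.66 -> cm [0.17 0.02 0.03]  turn -0.1
```

View pics/s19c.png

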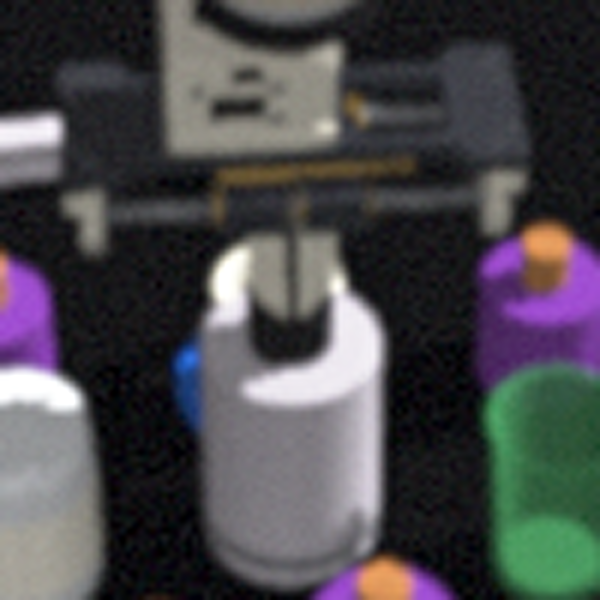

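The force rises at an unchanged height of 0.1463, so the plunger is on its stop, and its head sits at about (290,330) in the crop. I'll hold, then release.

{"op": "arm_command", "data": {"deltas": [{"xyz": [0, 0, 0.2], "turn": 0, "jaw": 255}, {"xyz": [0, 0, 0.2], "turn": 0, "jaw": 255}, {"xyz": [0, 0, 0.2], "turn": 0, "jaw": 255}, {"xyz": [0, 0, 0.2], "turn": 0, "jaw": 255}, {"xyz": [0, 0, 0.2], "turn": 0, "jaw": 255}]}}

```text
clock: 23.5
position: [0.6642, -0.0213, 0.1463]
ee_rot: [-0.222, -3.128, -0.004]
force: [-7.8, 1.3, 18.9]
width: 0.004
```

{"op": "arm_command", "data": {"deltas": [{"xyz": [0, 0, 0.2], "turn": 0, "jaw": 255}, {"xyz": [0, 0, 0.2], "turn": 0, "jaw": 255}, {"xyz": [0, 0, 0.2], "turn": 0, "jaw": 255}, {"xyz": [0, 0, 0.2], "turn": 0, "jaw": 255}, {"xyz": [0, 0, 0.2], "turn": 0, "jaw": 255}]}}

```text
clock: 23.92
position: [0.6642, -0.0213, 0.1463]
ee_rot: [-0.222, -3.129, -0.006]
force: [-7.4, 2.0, 19.9]
width: 0.001
```

{"op": "arm_command", "data": {"deltas": [{"xyz": [0, 0, -0.6], "turn": 0, "jaw": 255}, {"xyz": [0, 0, -1.5], "turn": 0, "jaw": 255}, {"xyz": [0, 0, -2.5], "turn": 0, "jaw": 255}, {"xyz": [0, 0, -5], "turn": 0, "jaw": 255}, {"xyz": [0, 0, -8], "turn": 0, "jaw": 255}]}}

```text
clock: 24.33
position: [0.6632, -0.0213, 0.2252]
ee_rot: [-0.222, -3.125, -0.005]
force: [0.9, 0.5, -0.2]
width: 0.004
```

{"op": "arm_command", "data": {"deltas": [{"xyz": [3, 0, -3], "turn": 0, "jaw": 255}, {"xyz": [7, 0, -5], "turn": 0, "jaw": 255}, {"xyz": [11, 0, -7], "turn": 0, "jaw": 255}, {"xyz": [15, 0, -9], "turn": 0, "jaw": 255}, {"xyz": [19, 0, -10], "turn": 0, "jaw": 255}]}}

```text
clock: 24.75
position: [0.484, 0.0038, 0.3252]
ee_rot: [-0.222, -3.127, -0.005]
force: [-0.6, 1.1, 0.8]
width: 0.001
```

{"op": "arm_command", "data": {"deltas": [{"xyz": [3, 0, 0], "turn": 0, "jaw": 255}, {"xyz": [6, 0, 0], "turn": 0, "jaw": 255}, {"xyz": [6, 0, 0], "turn": 0, "jaw": 255}]}}

```text
clock: 25.0
position: [0.4199, 0.0126, 0.3258]
ee_rot: [-0.22, -3.125, -0.009]
force: [-0.9, -0.0, -0.7]
width: 0.007
```

```bash
python3 -c "
from h import *
plan([.6625,-.0208,.146],172)
im=grab('top','t20');P=cloud(im)
m=(np.hypot(P[...,0]-.662,P[...,1]+.021)<.015); print('plunger z',np.nanmedian(P[...,2][m]))
im=grab('scene','s20')
P=cloud(im); m=(np.hypot(P[...,0]-.662,P[...,1]+.021)<.015)&(P[...,2]>.14); print('plunger z',np.nanmedian(P[...,2][m]),m.sum())
cv2.imwrite('pics/s20c.png',cv2.resize(im['frame'][150:290,220:440,::-1],None,fx=3.6,fy=3.6,interpolation=cv2.INTER_CUBIC))
"
```

```text
clock 25.00 pos [0.4199 0.0126 0.3258] psi 172.0 F [-0.9 -0.  -0.7] w 0.007 j7 1.29 -> cm [-24.64  -0.    17.76]  turn -0.0
plunger z 0.16828410131038907
plunger z 0.166693162437334 72
```

View pics/t20.png

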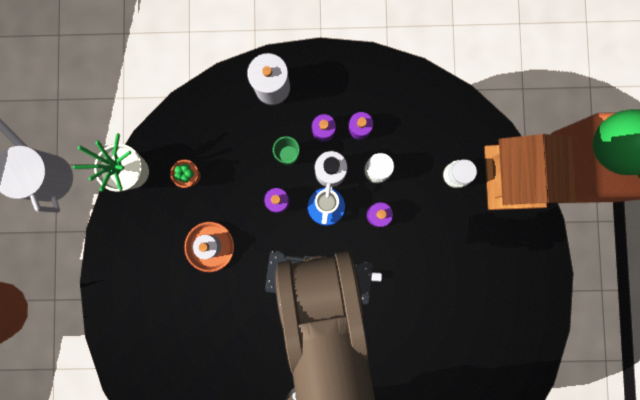

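View pics/s20c.png

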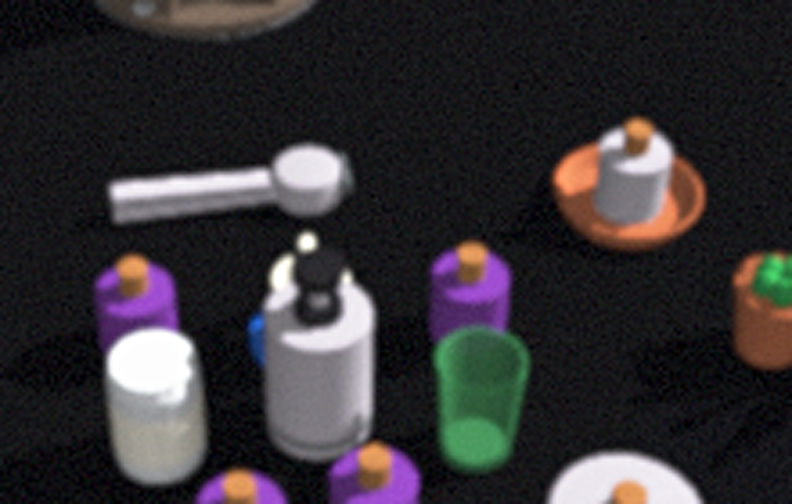

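The plunger is back up (about 0.168 m). The pitcher at (327,203) and the cap at (205,247) are in place, and nothing else has moved.

```bash
python3 -c "
from h import *
print(sign_off())"
```

```text
the job is handed in; nothing more can be done
None
```

The job is done and handed in at about 25 s of robot time, well under the 64 s limit.

- **Cap:** I lifted it off by its knob and stood it open end down in the saucer. At the touch-down the gripper was within about 2 mm of the saucer's measured centre. The measured wrist force peaked at 25 N there, and the saucer did not move visibly.
- **Pitcher:** I carried it upright by its handle and slid it in from the side onto the coaster. The last top view shows the spout tip well inside the mouth. I set the pitcher about 84 mm from the dispenser's axis because it has a small pouring lip that needed clearance from the dispenser wall.
- **Plunger:** Only then did I press it. It stopped at 0.1463 m against the given 0.146 m, and the force rose to about 19 N with no further movement. I held it for about 1 s and released it. Depth readings afterwards put its top at 0.168 m (top camera) and 0.167 m (scene camera), so it is fully up.

In the last pictures the saucer, bystanders and purple look-alikes look unmoved. The arm ended clear of everything.

Two checks disagreed slightly. The top and wrist views gave the pitcher's handle direction as -23 and -27 degrees; I used -26 and the grip held. While positioning, the tool sometimes ended a few millimetres off or tilted by up to about 1 degree. I corrected the position offsets before each grasp and placement, but the tilt cannot be corrected with these moves.

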